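Sort mixed battery packs by length on a tipping-tray sorter

TASK

Get the sorter ready: swing the flat cover under its sloped board fully aside so the drop port is clear, and push the grey catch bin flush and square against the sorter's foot. Then lay every battery pack on the table crosswise in the tipping tray, and only when all of them are in it lift the tray by its rear bar so that they roll down the board, the short ones dropping through the port into the lane below and the long ones rolling on into the bin. Lower the tray back to rest, leave the cover open and the bin still flush, and leave the other things on the table alone.

Things in the scene. Friction and masses are not known exactly. Their poses are not given: they have to be found in the camera images.
- sorter: fixed length sorter of aluminium and plywood, 140 mm wide. Origin at table height under the upper edge of its sloped board; own x points level downhill, y to the left of that, z up. Board: upper edge at x = 0, 150 mm high, falling 0.26 rad to its lower edge at x = 237 mm, 87 mm high (underside 82); channel 118 mm wide between side walls 5 mm thick, 24 mm high
- port (a point): middle of the drop port in the board, at the board's surface, 117 mm down the slope from its upper edge: a rectangular opening 76 mm wide across and 135 mm long down the slope (50 to 185 mm). Long packs bridge it on the ledges at both sides, short packs fall through; axes as the sorter's
- lane (a point): point on the floor of the closed lane below the board (22 mm up, x = 150 mm in the sorter's frame), where short packs end: x 5 to 217 mm, 128 mm wide, clear plastic sides, floor falling 0.17 rad towards the foot; axes as the sorter's
- foot_face (a point): middle, 30 mm up, of the sorter's foot: a flat upright aluminium face at its x = 222.5 mm, 140 mm wide and 60 mm high, overhung 14 mm by the board's lower edge; axes as the sorter's
- tray (a joint): tipping tray of the sorter, hinge angle in rad: 0 at rest (tray leaning 0.2 rad backwards, so that packs roll to its rear wall), growing as its rear is lifted, at most 0.85; level at 0.2. It falls back to 0 when let go; tray 0.35 kg. Packs leave it over the hinge on to the board from about 0.35 rad on
- tray_hinge (a point): point on the tray's hinge axis (which is the sorter's y direction), in the middle of the upper edge of the board, 150 mm up; it turns with the tray: own x along the tray floor from its rear to the board, z square to the floor
- tray_floor (a point): centre of the tray's floor surface (106 mm behind the hinge); axes as tray_hinge. The floor is 212 mm long (x) and 118 mm wide (y) between side walls 5 mm thick and 24 mm high; rear wall 26 mm high; open towards the board. The packs lie in it crosswise (length along y), one behind the other
- tray_bar (a point): centre of the tray's lifting bar, a round black bar 12 mm thick running 104 mm along y behind the rear wall (free gap 34 mm), 252 mm behind the hinge and 20 mm above the plane of the tray floor
- cover (a joint): flat 4 mm steel cover plate that closes the drop port from just under the board and swivels round one pivot screw in the plane of the board: 0 shut, growing as it swings out sideways (anticlockwise seen from above) beyond the side of the sorter at its -y, stop at 1.65 rad. Port entirely clear from 1.35 rad. Friction holds it where it is left, about 1.5 N at the knob
- cover_pivot (a point): pivot of the cover, at its upper surface, at the sorter's y = -70 mm, beside the lower end of the port; own z is the pivot axis, square to the board; turns with the cover
- cover_knob (a point): 6 mm below the top of the cover's knob: a round black post 14 mm thick and 42 mm tall, square to the plate, 80 mm up-slope of the pivot and 35 mm outwards when shut (own x = -80, y = -35 mm from cover_pivot), outside the channel
- bin: loose grey open catch bin, 130 mm (x) by 150 mm (y), walls 5 mm thick and 52 mm high, 0.95 kg. Origin under its centre; own x points away from the sorter, about 30 to 65 mm of gap at the start
- bin_face (a point): middle of the bin's outer face on the sorter's side (own x = -65 mm), 30 mm up; axes as the bin's
- bin_bar (a point): centre of the bin's grip bar above its wall away from the sorter: round, black, 12 mm thick, free length 96 mm along the bin's y, at own x = 62.5 mm, 85 mm up
- short1: short battery pack, 66 mm long, a plain round black cylinder 38 mm in diameter with a steel band near each end and slightly domed ends; about 92 g. Origin at its centre, own x along its length. It starts lying on the table (centre 19 mm up). It rolls on slopes over about 7 degrees and stays put on a level table. May be absent
- short2: short battery pack, 66 mm long, a plain round black cylinder 38 mm in diameter with a steel band near each end and slightly domed ends; about 92 g. Origin at its centre, own x along its length. It starts lying on the table (centre 19 mm up). It rolls on slopes over about 7 degrees and stays put on a level table. May be absent
- short3: short battery pack, 66 mm long, a plain round black cylinder 38 mm in diameter with a steel band near each end and slightly domed ends; about 92 g. Origin at its centre, own x along its length. It starts lying on the table (centre 19 mm up). It rolls on slopes over about 7 degrees and stays put on a level table. May be absent
- long1: long battery pack, 110 mm long, a plain round black cylinder 38 mm in diameter with a steel band near each end and slightly domed ends; about 154 g. Origin at its centre, own x along its length. It starts lying on the table (centre 19 mm up). It rolls on slopes over about 7 degrees and stays put on a level table. May be absent
- long2: long battery pack, 110 mm long, a plain round black cylinder 38 mm in diameter with a steel band near each end and slightly domed ends; about 154 g. Origin at its centre, own x along its length. It starts lying on the table (centre 19 mm up). It rolls on slopes over about 7 degrees and stays put on a level table. May be absent
- tape: bystander, to be left alone: roll of clear tape, 96 mm across, lying flat
- stapler: bystander, to be left alone: stapler, 140 mm long
- marker: bystander, to be left alone: marker pen, 135 mm long
There are look-alikes about, which are no part of the job. What is shaped like the long2 but purple is not meant.

How it is judged:
By the outcome, as a careful person would: the job done as asked, in the order asked, and still so for the second after the job is handed in, with the robot touching nothing.
Of short1, short2, short3, long1, long2 only 3 to 4 are there at a start; the rules pass over those that are not, and their reading is None.
At some moment in a run one of bin may be knocked a few centimetres aside while the robot is not near it.
Once in a run the grip may slacken for a moment while it holds something.
It also fails if it takes over 208 s, if anything falls off the work surface, if the arm or the gripper's body presses on something with over 40 N, if the wrist force passes 120 N, or if a joint passes its speed limit or range.

ROBOT

A 6-joint arm with a two-finger parallel gripper is mounted at the origin on the work surface. World frame = base frame: x ahead of the robot, y to its left, z up, the work surface at z = 0. Lengths are in m, angles in degrees, forces in N, time in s.
With the tool pointing down it reaches from about 0.375 to 0.9 m from the base axis. Payload 3.1 kg.
Tool frame: the origin (TCP) lies on the centre line of the jaws, within the pads' length; the fingertips stand 25 mm ahead of it and the grasp point (between the pads) lies 6 mm ahead of it; z points along the fingers, y is the line along which they close (so a half turn about z gives the same grasp; the last joint's range is limited). The gripper opens to 87 mm and grips with 3 to 60 N. Pads are 19 mm wide; open, the fingers measure 117 mm over their backs; the gripper's body (75 mm by 190 mm) begins 51 mm behind the grasp point.
Start: joints at [60.59, 30.224, 82.088, -0, 67.689, -10.227], TCP at [0.205, 0.59, 0.248] pointing down, gripper open.
Joint ranges: [-176.69, 176.69], [-43.24, 126.21], [12.49, 139.97], [-82, 262], [0, 151.66], [-163.58, 163.58]. Speed limits (degrees/s): [159.86, 159.86, 180, 180, 180, 180].

INTERFACE

Orientations are given as a 3x3 rotation matrix whose columns are the frame's x, y, z axes.
In Python, from rig import * gives the robot as it stands.
- The arm moves only by the tool step_arm, never from a script. Its argument "steps" is a list of rows, each a list of 7 numbers: the shift along the tool's x, y, z normalised to -1 to 1, where 1 is 0.3 m, then the turn, a rotation vector about the tool's x, y, z normalised to -1 to 1, where 1 is 45 degrees, then the gripper's target within -1 to 1 (shut at 1, half-way at 0, fully open at -1). A call has 1 to 8 rows; each row is the pose to reach, as a shift and turn from the pose commanded when the call began, along the tool's axes at that moment; what a row does not reach only later rows make up. A row lasts 1/12 s, in which the tool goes at most 41.7 mm and 7.16 degrees, less where a joint would pass 70% of its speed; a pose out of reach is approached as far as the arm can. A call with a number of a shift or a turn outside -1 to 1 is refused whole. A call with a gripper value outside its range is refused whole. The fingers move at their own pace and stop on an object; the grip force is fixed at half the most. Time passes only in rows, so rows that repeat a pose let the fingers close. It gives the time, the measured TCP pose, the force, the opening and the grip force at its end, in the units of the state.
- read_state(): the state, without advancing time (a new reading comes with each control period).
- capture(name): name is "side" or "top" or "wrist"; returns a dict with "image" (480x640x3 uint8, red, green, blue), "vertical_fov" (degrees; the focal length in pixels is half the picture's height over the tangent of half this angle, whatever the lens; pixels are square), "cx", "cy" (the principal point, pixels), "world_from_camera" (4x4, takes a point from camera to world coordinates); the wrist camera has in their place "T_tool_cam" (4x4, takes a point from camera to tool coordinates, whose origin is the TCP and whose axes are the flange's). Camera axes: x right, y down, z forward; pixel columns grow to the right and rows downward; lengths in m; the calibration is good to about 2 mm. The wrist camera is an equidistant fisheye: a pixel r from the principal point sees the ray r / f radians off the axis. A picture is of the moment at which its call begins: read the wrist's pose just before it. There is no depth.
- hand_in(): hands the job in; it is judged then, once.
The state is a dict: "time_s": time; "joint_positions": joint angles; "qvel": joint speeds; "tau": joint torques, N m; "position": TCP position; "tcp_rot": TCP orientation; "force": force on the tool from outside, world axes, zero at the start; "moment": the same for the moment, N m; "opening": opening from 0.0 (shut) to 1.0 (fully open); "grasp_force": force on a finger pad.
Only numpy, scipy, OpenCV 4.12 (cv2) and the standard library are available. Lean on these libraries where they do the work, as an engineer would, in place of code of your own. Each camera call takes 0.05 s, during which the arm holds its last target. There are 200 camera calls.

## Working session

There is one attempt and no reset: what is moved stays moved. The work goes in short steps, Python scripts to look and compute and a tool call to move; the robot and the scene stay as the last step left them, time stands still between calls to the robot, and variables do not carry over. Pictures are saved under pics/ and viewed, at most 14 in all, crops included, and the job is handed in when it is done.

Besides the shell and the picture viewer there is one more tool, called after "Emit:" by a JSON object that holds its "method" and its "body". step_arm: Moves the arm, as the interface text tells. Scaled input: -1 to 1 covers 0.3 m each way for a shift and 45 degrees each way for a turn. Its arguments: {"type":"object","properties":{"steps":{"type":"array"}},"required":["steps"]}

```bash
mkdir -p pics
python3 - <<'E'
from rig import *
import cv2,numpy as np,pickle
for n in("top","side"):
    c=capture(n);pickle.dump(c,open(n+'.pkl','wb'));cv2.imwrite(f'pics/{n}0.png',c['image'][:,:,::-1]);print(n,c['vertical_fov'],c['cx'],c['cy'],np.round(c['world_from_camera'],3).tolist())
print(read_state())
E
```

```text
top 55.86481765500402 329.0062980380063 231.50464936634702 [[-0.022, -0.997, 0.08, 0.44], [-1.0, 0.022, 0.007, -0.027], [-0.009, -0.079, -0.997, 1.206], [0.0, 0.0, 0.0, 1.0]]
side 52.18210604993601 314.947699732426 237.3332616460972 [[0.706, -0.548, 0.449, -0.067], [-0.708, -0.54, 0.454, -0.634], [-0.006, -0.638, -0.77, 1.141], [0.0, 0.0, 0.0, 1.0]]
{'time_s': 0.1, 'joint_positions': array([ 6.05903533e+01,  3.02741918e+01,  8.21465038e+01, -1.81424232e-03,
        6.76900026e+01, -1.02264858e+01]), 'qvel': array([ 0.03627595, -0.13893535, -0.14217973,  0.07597264, -0.05782436,
        0.13302789]), 'tau': array([-6.59471443e-04, -4.40986598e+01, -1.77151340e+01,  6.34468440e-02,
        5.33218158e-02, -4.23759639e-05]), 'position': array([0.2050445 , 0.58978145, 0.24667763]), 'tcp_rot': array([[-9.44476797e-01,  3.28576822e-01, -9.23213822e-04],
       [ 3.28577969e-01,  9.44475324e-01, -1.69745198e-03],
       [ 3.14209297e-04, -1.90655173e-03, -9.99998133e-01]]), 'force': array([ 0.79691776, -0.34154726, -0.1720629 ]), 'moment': array([-0.0345395 , -0.00829066, -0.00545648]), 'grasp_force': 0.0, 'opening': 1.0056173464976752}
```

View pics/top0.png

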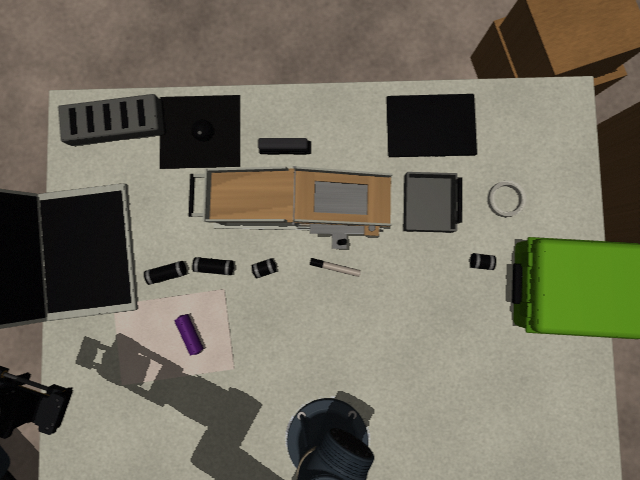

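View pics/side0.png

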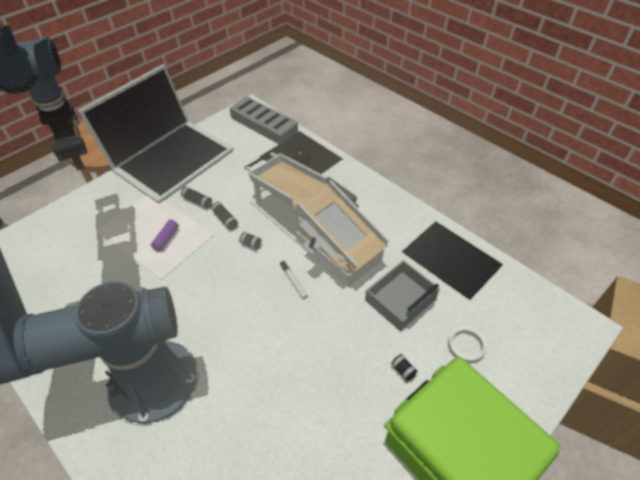

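The top view shows the packs at (166,272) long, (214,266) long, (264,268) short and (483,261) short. The purple look-alike is at (189,334). The sorter's downhill runs to image right, which is world -y. The knob is at (342,241) and the bin at (431,202).

```bash
cat > h.py <<'E'
import numpy as np,cv2,pickle,json
from scipy.spatial.transform import Rotation as Ro
def px2w(c,uv,z):
    f=240/np.tan(np.radians(c['vertical_fov']/2));T=c['world_from_camera']
    uv=np.atleast_2d(uv).astype(float)
    d=np.c_[(uv[:,0]-c['cx'])/f,(uv[:,1]-c['cy'])/f,np.ones(len(uv))]@T[:3,:3].T
    o=T[:3,3];return o+d*((z-o[2])/d[:,2])[:,None]
def w2px(c,p):
    f=240/np.tan(np.radians(c['vertical_fov']/2));T=np.linalg.inv(c['world_from_camera'])
    q=np.atleast_2d(p)@T[:3,:3].T+T[:3,3];return np.c_[q[:,0]/q[:,2]*f+c['cx'],q[:,1]/q[:,2]*f+c['cy']]
def packs(c,rects):
    g=c['image'].astype(int);out=[]
    for x0,y0,x1,y1 in rects:
        s=g[y0:y1,x0:x1];bg=np.median(s.reshape(-1,3),0)
        m=(s.max(2)<70).astype(np.uint8)
        m=cv2.morphologyEx(m,cv2.MORPH_CLOSE,np.ones((7,7),np.uint8))
        cs=cv2.findContours(m,0,1)[0];k=max(cs,key=cv2.contourArea)
        r=cv2.minAreaRect(k);b=cv2.boxPoints(r)+[x0,y0]
        w=px2w(c,b,.019)
        e=[w[1]-w[0],w[2]-w[1]];L=max(e,key=lambda v:np.linalg.norm(v[:2]))
        out.append((w.mean(0)[:2].round(4).tolist(),round(float(np.degrees(np.arctan2(L[1],L[0]))),1),[round(float(np.linalg.norm(v[:2])),3) for v in e]))
    return out
E
python3 - <<'E'
from h import *
c=pickle.load(open('top.pkl','rb'))
for p in packs(c,[(138,255,190,290),(189,252,240,282),(245,252,285,285),(462,246,503,277)]):print(p)
i=c['image'][155:255,180:470,::-1];cv2.imwrite('pics/crop1.png',cv2.resize(i,(797,275),interpolation=cv2.INTER_CUBIC))
E
```

```text
([0.4371, 0.4085], -76.3, [0.122, 0.04])
([0.4519, 0.2908], -96.7, [0.039, 0.119])
([0.4428, 0.1535], -72.8, [0.066, 0.037])
([0.4477, -0.4165], -98.4, [0.038, 0.069])
```

View pics/crop1.png

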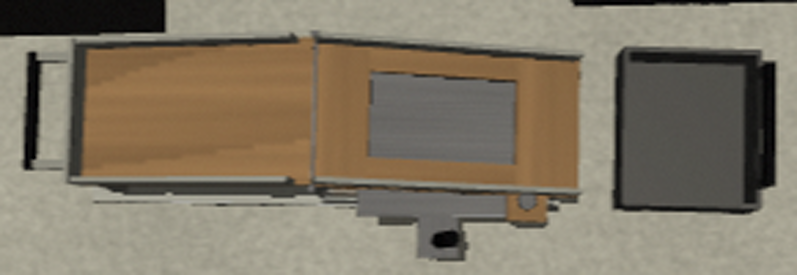

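The crop shows the port corners at (368,72), (517,81), (515,164) and (366,157), the bar from (32,52) to (27,168), the knob top at (445,239) and the pivot at (527,201). The bin bar runs from (767,62) to (768,187).

```bash
cat >> h.py <<'E'
ca,sa=np.cos(.26),np.sin(.26)
def sp(s,y,n=0): return np.array([s*ca+n*sa,y,.150-s*sa+n*ca])   # on board: slope dist, lateral, height off board
def ty(a): return a
E
python3 - <<'E'
from h import *
from scipy.optimize import least_squares
c=pickle.load(open('top.pkl','rb'))
im=lambda p:np.array(p)/[2.748,2.75]+[180,155]
obs=im([(368,72),(517,81),(515,164),(366,157),(30,110),(445,239)])
# cover pivot s unknown ~ p ; knob = sp(p-80, -105, ~36)
P=lambda s:np.array([sp(50,.0),]*0+[sp(.05,.038),sp(.185,.038),sp(.185,-.038),sp(.05,-.038),[-.251,0,.1194],sp(s-.08,-.105,.036)])
def W(v,q):
    a=v[2];R=np.array([[np.cos(a),-np.sin(a)],[np.sin(a),np.cos(a)]]);return np.c_[q[:,:2]@R.T+v[:2],q[:,2]]
r=lambda v:(w2px(c,W(v,P(v[3])))-obs).ravel()
f=least_squares(r,[.6,.08,-1.57,.19]);print(f.x.round(4),np.degrees(f.x[2]),f.fun.round(1))
print('hinge px',(w2px(c,W(f.x,np.array([[0,0,.15]])))-[180,155])*2.748,'pivot',(w2px(c,W(f.x,np.array([sp(f.x[3],-.07,-.006)])))-[180,155])*2.748)
b=px2w(c,im([(767,62),(768,187)]),.085);print('binbar',b.round(4))
print('rim',px2w(c,im([(625,48),(760,52),(757,212),(618,208)]),.052).round(4))
E
```

```text
[ 0.6113  0.0631 -1.6157  0.1919] -92.571675359463 [ 0.3 -0.3 -0.4  0.3 -0.2  0.7  0.2  0.4  0.1  0.1  0.  -1.1]
hinge px [[310.73966048 110.87786854]] pivot [[518.83352553 202.43785429]]
binbar [[ 0.6572 -0.3477  0.085 ]
 [ 0.543  -0.3435  0.085 ]]
rim [[ 0.68   -0.2247  0.052 ]
 [ 0.6732 -0.351   0.052 ]
 [ 0.523  -0.3416  0.052 ]
 [ 0.5296 -0.2129  0.052 ]]
```

```bash
cat >> h.py <<'E'
S0=np.array([.6113,.0631,0]);ysaw=-1.6157
Rs=Ro.from_euler('z',ysaw).as_matrix()
def s2w(q): return Rs@np.asarray(q,float)+S0
def w2s(p): return Rs.T@(np.asarray(p,float)-S0)
def RT(p=0,yaw=0):   # tool orientation: pitch p (slope), yaw extra (deg) about world z
    e=np.array([np.cos(p),0,-np.sin(p)]);n=np.array([np.sin(p),0,np.cos(p)])
    return Ro.from_euler('z',yaw,degrees=True).as_matrix()@Rs@np.c_[[0,-1,0],-e,-n]
def load():
    try: d=json.load(open('cmd.json'));return np.array(d['p']),np.array(d['R'])
    except FileNotFoundError:
        from rig import read_state
        s=read_state();return np.array([.205,.59,.248]),s['tcp_rot']
def plan(wps,settle=1):
    """wps: (grasp point world, R, g[, extra rows]); prints one call per line"""
    p,R=load();calls=[];cur=[]
    bp,bR=p,R;lp,lR=p,R
    for w in wps:
        G,Rt,g=w[:3];ex=w[3] if len(w)>3 else 0
        P=np.asarray(G)-.006*Rt[:,2]
        ang=np.degrees(np.linalg.norm(Ro.from_matrix(lR.T@Rt).as_rotvec()));d=np.linalg.norm(P-lp)
        n=int(np.ceil(max(d/.040,ang/6.8)-1e-6))
        tot=n+settle+ex
        sl=Ro.from_matrix(lR.T@Rt).as_rotvec();p0,R0=lp,lR
        for k in range(1,tot+1):
            t=min(1,k/n) if n else 1
            tp=p0+t*(P-p0);tR=R0@Ro.from_rotvec(sl*t).as_matrix()
            row=np.r_[bR.T@(tp-bp)/.3,np.degrees(Ro.from_matrix(bR.T@tR).as_rotvec())/45]
            if len(cur)==8 or abs(row).max()>.99:
                calls.append(cur);cur=[];bp,bR=lp,lR
                row=np.r_[bR.T@(tp-bp)/.3,np.degrees(Ro.from_matrix(bR.T@tR).as_rotvec())/45]
            row=row.round(3)+0.;cur.append(row.tolist()+[g])
            lp=bp+bR@row[:3]*.3;lR=bR@Ro.from_rotvec(np.radians(row[3:]*45)).as_matrix()
    calls.append(cur)
    for c in calls: print(json.dumps(c).replace(' ','').replace('0.','.').replace('.0,','0,').replace('.0]','0]'))
    json.dump({'p':lp.tolist(),'R':lR.tolist()},open('cmd.json','w'))
def knob(th,n=.026):
    a=np.radians(180)+np.arctan2(35,80)+th;r=.0873
    return s2w(sp(.1919+r*np.cos(a),-.07+r*np.sin(a),n))
E
python3 - <<'E'
from h import *
R=RT(.26)
print(knob(0))
plan([(knob(0,.15),R,-1,1),(knob(0),R,-1,2),(knob(0),R,1,6)])
E
```

```text
[ 0.50125925 -0.04691326  0.14635382]
[[-.087,-.094,-.004,-.017,.002,-.019,-1],[-.175,-.188,-.008,-.035,.005,-.039,-1],[-.262,-.282,-.012,-.052,.007,-.058,-1],[-.35,-.376,-.016,-.07,.01,-.077,-1],[-.437,-.47,-.02,-.087,.012,-.097,-1],[-.525,-.565,-.024,-.105,.015,-.116,-1],[-.612,-.659,-.028,-.122,.017,-.135,-1],[-.7,-.753,-.032,-.139,.02,-.155,-1]]
[[-.075,-.103,-.017,-.018,.002,-.019,-1],[-.15,-.205,-.033,-.035,.005,-.038,-1],[-.226,-.308,-.049,-.053,.007,-.058,-1],[-.301,-.411,-.065,-.07,.01,-.077,-1],[-.376,-.514,-.081,-.088,.012,-.096,-1],[-.452,-.617,-.097,-.105,.015,-.116,-1],[-.527,-.72,-.113,-.122,.017,-.135,-1],[-.602,-.823,-.129,-.14,.02,-.154,-1]]
[[-.062,-.109,-.029,-.017,.002,-.02,-1],[-.125,-.217,-.058,-.035,.005,-.039,-1],[-.187,-.326,-.087,-.052,.007,-.058,-1],[-.187,-.326,-.087,-.052,.007,-.058,-1],[-.187,-.326,-.087,-.052,.007,-.058,-1],[-.186,-.322,.016,-.052,.007,-.058,-1],[-.185,-.318,.12,-.052,.007,-.058,-1],[-.185,-.314,.223,-.052,.007,-.058,-1]]
[[0,0,.103,0,0,0,-1],[0,0,.103,0,0,0,-1],[0,0,.103,0,0,0,-1],[0,0,.103,0,0,0,-1],[0,0,.103,0,0,0,1],[0,0,.103,0,0,0,1],[0,0,.103,0,0,0,1],[0,0,.103,0,0,0,1]]
[[0,0,0,0,0,0,1],[0,0,0,0,0,0,1],[0,0,0,0,0,0,1],[0,0,0,0,0,0,1]]
```

Emit:
{"method": "step_arm", "body": {"steps": [[-0.087,-0.094,-0.004,-0.017,0.002,-0.019,-1],[-0.175,-0.188,-0.008,-0.035,0.005,-0.039,-1],[-0.262,-0.282,-0.012,-0.052,0.007,-0.058,-1],[-0.35,-0.376,-0.016,-0.07,0.01,-0.077,-1],[-0.437,-0.47,-0.02,-0.087,0.012,-0.097,-1],[-0.525,-0.565,-0.024,-0.105,0.015,-0.116,-1],[-0.612,-0.659,-0.028,-0.122,0.017,-0.135,-1],[-0.7,-0.753,-0.032,-0.139,0.02,-0.155,-1]]}}

```text
time_s: 0.77
position: [0.3293, 0.3062, 0.2571]
tcp_rot: [[-0.978, 0.209, 0.014], [0.209, 0.972, 0.109], [0.009, 0.11, -0.994]]
force: [1.6, -0.4, -1.2]
opening: 1.002
grasp_force: 0.0
```

Emit:
{"method": "step_arm", "body": {"steps": [[-0.075,-0.103,-0.017,-0.018,0.002,-0.019,-1],[-0.15,-0.205,-0.033,-0.035,0.005,-0.038,-1],[-0.226,-0.308,-0.049,-0.053,0.007,-0.058,-1],[-0.301,-0.411,-0.065,-0.07,0.01,-0.077,-1],[-0.376,-0.514,-0.081,-0.088,0.012,-0.096,-1],[-0.452,-0.617,-0.097,-0.105,0.015,-0.116,-1],[-0.527,-0.72,-0.113,-0.122,0.017,-0.135,-1],[-0.602,-0.823,-0.129,-0.14,0.02,-0.154,-1]]}}

```text
time_s: 1.43
position: [0.4535, 0.0239, 0.2669]
tcp_rot: [[-0.996, 0.089, 0.015], [0.09, 0.971, 0.219], [0.005, 0.22, -0.975]]
force: [0.4, 0.8, -0.1]
opening: 0.999
grasp_force: 0.0
```

Emit:
{"method": "step_arm", "body": {"steps": [[-0.062,-0.109,-0.029,-0.017,0.002,-0.02,-1],[-0.125,-0.217,-0.058,-0.035,0.005,-0.039,-1],[-0.187,-0.326,-0.087,-0.052,0.007,-0.058,-1],[-0.187,-0.326,-0.087,-0.052,0.007,-0.058,-1],[-0.187,-0.326,-0.087,-0.052,0.007,-0.058,-1]]}}

```text
time_s: 1.85
position: [0.5009, -0.0823, 0.2701]
tcp_rot: [[-0.999, 0.047, 0.013], [0.049, 0.965, 0.258], [-0.001, 0.259, -0.966]]
force: [0.2, 1.0, -0.8]
opening: 1.0
grasp_force: 0.0
```

Run:
```python
from h import *
from rig import *
s=read_state();w=capture('wrist');cv2.imwrite('pics/w1.png',w['image'][:,:,::-1])
R=RT(.26);P=knob(0,.15)-.006*R[:,2]
print(s['time_s'],s['position'],P,s['tcp_rot'].T@R, w['T_tool_cam'],w['vertical_fov'],w['cx'],w['cy'])
json.dump({'p':P.tolist(),'R':R.tolist()},open('cmd.json','w'))
```

```text
1.85 [ 0.50090706 -0.08228178  0.2701346 ] [ 0.49975906 -0.08030005  0.27198452] [[ 0.99999198  0.00365664  0.00163461]
 [-0.0036537   0.99999171 -0.00179723]
 [-0.00164117  0.00179124  0.99999705]] [[ 5.97487755e-04 -9.69806099e-01 -2.43876554e-01  6.63266251e-02]
 [ 9.99999783e-01  5.11691321e-04  4.15153733e-04 -5.21708600e-04]
 [-2.77829106e-04 -2.43876750e-01  9.69806194e-01 -1.36000501e-01]
 [ 0.00000000e+00  0.00000000e+00  0.00000000e+00  1.00000000e+00]] 65.70646984690485 328.34300145969945 238.34439426625056
```

View pics/w1.png

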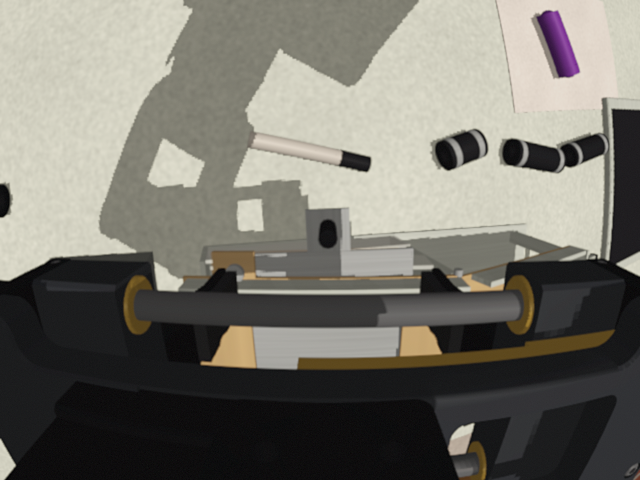

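The wrist view has the knob at (327,235). Cast as a ray, it lies 2 mm from the jaw centre line, so I can descend.

```bash
python3 - <<'E'
s=open('h.py').read()
i=s.index("    for c in calls: print(");j=s.index("    json.dump({'p':lp")
s=s[:i]+'''    for c in calls: print(json.dumps(c).replace(' ',''))
'''+s[j:]
# compact planner: one endpoint per call leg
s=s.replace("def knob(",'''def legs(wps):
    """one line per leg: endpoint row x count (all rows of a leg repeat the endpoint)"""
    p,R=load()
    for w in wps:
        G,Rt,g=w[:3];ex=w[3] if len(w)>3 else 0
        P=np.asarray(G)-.006*Rt[:,2]
        sl=Ro.from_matrix(R.T@Rt).as_rotvec();dv=R.T@(P-p)
        m=int(np.ceil(max(abs(dv).max()/.297,np.degrees(abs(sl)).max()/44,np.linalg.norm(dv)/.30,np.degrees(np.linalg.norm(sl))/50)-1e-9)) or 1
        p0,R0=p,R
        for k in range(1,m+1):
            tp=p0+(P-p0)*k/m;tR=R0@Ro.from_rotvec(sl*k/m).as_matrix()
            d=R.T@(tp-p);a=Ro.from_matrix(R.T@tR).as_rotvec()
            n=int(np.ceil(max(np.linalg.norm(d)/.0417,np.degrees(np.linalg.norm(a))/7.16)-1e-6))+(1 if k<m else 1+ex)
            row=np.r_[d/.3,np.degrees(a)/45].round(3)+0.
            print(n,'x',json.dumps(row.tolist()+[g]).replace(' ',''))
            p=p+R@row[:3]*.3;R=R@Ro.from_rotvec(np.radians(row[3:]*45)).as_matrix()
    json.dump({'p':p.tolist(),'R':R.tolist()},open('cmd.json','w'))
def knob(''')
open('h.py','w').write(s)
E
python3 - <<'E'
from h import *
R=RT(.26)
legs([(knob(0),R,-1,2),(knob(0),R,1,6)]+[(knob(t),R,1) for t in np.arange(1,8)*.23])
E
```

```text
6 x [0.0,0.0,0.413,0.0,0.0,0.0,-1]
8 x [0.0,0.0,0.0,0.0,0.0,0.0,1]
2 x [0.058,-0.034,0.0,0.0,0.0,0.0,1]
2 x [0.048,-0.045,0.0,0.0,0.0,0.0,1]
2 x [0.037,-0.056,0.0,0.0,0.0,0.0,1]
2 x [0.023,-0.063,0.0,0.0,0.0,0.0,1]
2 x [0.008,-0.066,0.0,0.0,0.0,0.0,1]
2 x [-0.007,-0.067,0.0,0.0,0.0,0.0,1]
2 x [-0.022,-0.063,0.0,0.0,0.0,0.0,1]
```

Emit:
{"method": "step_arm", "body": {"steps": [[0,0,0.413,0,0,0,-1],[0,0,0.413,0,0,0,-1],[0,0,0.413,0,0,0,-1],[0,0,0.413,0,0,0,-1],[0,0,0.413,0,0,0,-1],[0,0,0.413,0,0,0,-1]]}}

```text
time_s: 2.4
position: [0.5024, -0.0477, 0.1526]
tcp_rot: [[-0.999, 0.041, 0.014], [0.044, 0.965, 0.258], [-0.003, 0.258, -0.966]]
force: [0.1, 0.3, 1.1]
opening: 1.003
grasp_force: 0.0
```

Emit:
{"method": "step_arm", "body": {"steps": [[0,0,0,0,0,0,1],[0,0,0,0,0,0,1],[0,0,0,0,0,0,1],[0,0,0,0,0,0,1],[0,0,0,0,0,0,1],[0,0,0,0,0,0,1],[0,0,0,0,0,0,1],[0,0,0,0,0,0,1]]}}

```text
time_s: 3.07
position: [0.5017, -0.0481, 0.151]
tcp_rot: [[-0.999, 0.043, 0.013], [0.045, 0.965, 0.258], [-0.001, 0.259, -0.966]]
force: [0.8, -0.2, -0.6]
opening: 0.48
grasp_force: 0.0
```

Emit:
{"method": "step_arm", "body": {"steps": [[0,0,0,0,0,0,1],[0,0,0,0,0,0,1],[0,0,0,0,0,0,1],[0,0,0,0,0,0,1],[0,0,0,0,0,0,1],[0,0,0,0,0,0,1],[0,0,0,0,0,0,1],[0,0,0,0,0,0,1]]}}

```text
time_s: 3.73
position: [0.5032, -0.0502, 0.1505]
tcp_rot: [[-0.999, 0.043, 0.016], [0.045, 0.966, 0.254], [-0.004, 0.254, -0.967]]
force: [1.2, -4.6, -5.6]
opening: 0.151
grasp_force: 30.0
```

Emit:
{"method": "step_arm", "body": {"steps": [[0.029,-0.017,0,0,0,0,1],[0.058,-0.034,0,0,0,0,1],[0.083,-0.056,0,0,0,0,1],[0.106,-0.079,0,0,0,0,1],[0.126,-0.106,0,0,0,0,1],[0.143,-0.135,0,0,0,0,1],[0.156,-0.166,0,0,0,0,1],[0.166,-0.198,0,0,0,0,1]]}}

```text
time_s: 4.4
position: [0.4473, -0.1017, 0.136]
tcp_rot: [[-0.999, 0.042, 0.008], [0.043, 0.964, 0.263], [0.003, 0.263, -0.965]]
force: [-0.4, 3.8, 9.0]
opening: 0.153
grasp_force: 30.0
```

Emit:
{"method": "step_arm", "body": {"steps": [[0.005,-0.033,0,0,0,0,1],[0.008,-0.066,0,0,0,0,1],[0.005,-0.1,0,0,0,0,1],[0.001,-0.133,0,0,0,0,1],[-0.008,-0.165,0,0,0,0,1],[-0.021,-0.196,0,0,0,0,1],[-0.021,-0.196,0,0,0,0,1]]}}

```text
time_s: 4.98
position: [0.4516, -0.1618, 0.12]
tcp_rot: [[-0.999, 0.043, 0.009], [0.044, 0.965, 0.258], [0.002, 0.258, -0.966]]
force: [-6.5, -4.2, 4.2]
opening: 0.151
grasp_force: 30.0
```

Run:
```python
from h import *
R=RT(.26);k=knob(1.61);R0=RT(0)
b=np.array([.6001,-.3456,.085])
legs([(k,R,-1,4),(knob(1.61,.12),R,-1),(b+[0,0,.1],R0,-1,1),(b,R0,-1,2)])
```

```text
6 x [0.0,0.0,0.0,0.0,0.0,0.0,-1]
4 x [0.0,0.0,-0.313,0.0,0.0,0.0,-1]
8 x [-0.519,-0.515,-0.062,0.331,0.0,0.0,-1]
6 x [0.0,0.0,0.333,0.0,0.0,0.0,-1]
```

Emit:
{"method": "step_arm", "body": {"steps": [[0,0,0,0,0,0,-1],[0,0,0,0,0,0,-1],[0,0,0,0,0,0,-1],[0,0,0,0,0,0,-1],[0,0,0,0,0,0,-1],[0,0,0,0,0,0,-1]]}}

```text
time_s: 5.48
position: [0.4532, -0.1599, 0.1204]
tcp_rot: [[-0.999, 0.043, 0.013], [0.045, 0.965, 0.258], [-0.001, 0.259, -0.966]]
force: [-0.0, -0.0, -0.2]
opening: 0.523
grasp_force: 0.0
```

Emit:
{"method": "step_arm", "body": {"steps": [[0,0,-0.313,0,0,0,-1],[0,0,-0.313,0,0,0,-1],[0,0,-0.313,0,0,0,-1],[0,0,-0.313,0,0,0,-1]]}}

```text
time_s: 5.82
position: [0.454, -0.1865, 0.2141]
tcp_rot: [[-0.999, 0.042, 0.019], [0.046, 0.966, 0.253], [-0.008, 0.254, -0.967]]
force: [-0.3, -0.6, -0.0]
opening: 0.824
grasp_force: 0.0
```

Emit:
{"method": "step_arm", "body": {"steps": [[-0.519,-0.515,-0.062,0.331,0,0,-1],[-0.519,-0.515,-0.062,0.331,0,0,-1],[-0.519,-0.515,-0.062,0.331,0,0,-1],[-0.519,-0.515,-0.062,0.331,0,0,-1],[-0.519,-0.515,-0.062,0.331,0,0,-1],[-0.519,-0.515,-0.062,0.331,0,0,-1],[-0.519,-0.515,-0.062,0.331,0,0,-1],[-0.519,-0.515,-0.062,0.331,0,0,-1]]}}

```text
time_s: 6.48
position: [0.5996, -0.3442, 0.1865]
tcp_rot: [[-0.999, 0.045, -0.003], [0.045, 0.999, 0.005], [0.003, 0.005, -1.0]]
force: [-0.6, -0.3, -0.1]
opening: 0.999
grasp_force: 0.0
```

```bash
cat >> h.py <<'E'
def wpx(w,uv,R,p,z):
    """wrist pixel -> world on plane z"""
    f=240/np.tan(np.radians(w['vertical_fov']/2));T=w['T_tool_cam']
    d=np.array(uv,float)-[w['cx'],w['cy']];r=np.hypot(*d);th=r/f
    v=np.r_[np.sin(th)*d/max(r,1e-9),np.cos(th)]
    o=R@T[:3,3]+p;v=R@T[:3,:3]@v
    return o+v*(z-o[2])/v[2]
E
python3 - <<'E'
from h import *
from rig import *
s=read_state();w=capture('wrist');c=capture('top')
cv2.imwrite('pics/a.png',np.hstack([cv2.resize(w['image'],(400,300)),cv2.resize(c['image'][120:345,240:540],(400,300))])[:,:,::-1])
pickle.dump((s,w),open('w.pkl','wb'));print(s['position'],s['tcp_rot'].round(3))
E
```

```text
[ 0.59958131 -0.34417244  0.18652102] [[-0.999  0.045 -0.003]
 [ 0.045  0.999  0.005]
 [ 0.003  0.005 -1.   ]]
```

View pics/a.png

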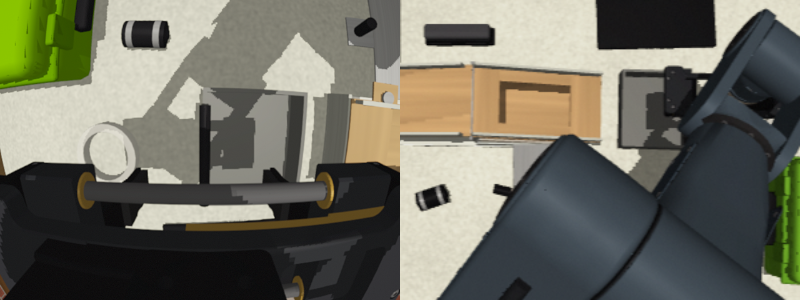

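The port looks open in the right-hand panel, and in the wrist view the bin's bar at (205,150) lies between the fingers. I'll lower and grip it.

Emit:
{"method": "step_arm", "body": {"steps": [[0,0,0.333,0,0,0,-1],[0,0,0.333,0,0,0,-1],[0,0,0.333,0,0,0,-1],[0,0,0.333,0,0,0,-1],[0,0,0.333,0,0,0,-1]]}}

```text
time_s: 7.0
position: [0.5996, -0.3436, 0.0887]
tcp_rot: [[-0.999, 0.044, -0.001], [0.044, 0.999, 0.004], [0.002, 0.004, -1.0]]
force: [0.2, 0.0, -0.4]
opening: 0.998
grasp_force: 0.0
```

Emit:
{"method": "step_arm", "body": {"steps": [[0,0,0,0,0,0,1],[0,0,0,0,0,0,1],[0,0,0,0,0,0,1],[0,0,0,0,0,0,1],[0,0,0,0,0,0,1],[0,0,0,0,0,0,1],[0,0,0,0,0,0,1],[0,0,0,0,0,0,1]]}}

```text
time_s: 7.67
position: [0.6007, -0.3451, 0.0894]
tcp_rot: [[-0.999, 0.045, 0.001], [0.045, 0.999, 0.002], [-0.001, 0.002, -1.0]]
force: [-0.7, -0.1, -0.0]
opening: 0.48
grasp_force: 0.0
```

Emit:
{"method": "step_arm", "body": {"steps": [[0,0,0,0,0,0,1],[0,0,0,0,0,0,1],[0,0,0,0,0,0,1],[0,0,0,0,0,0,1],[0,0,0,0,0,0,1],[0,0,0,0,0,0,1],[0,0,0,0,0,0,1]]}}

```text
time_s: 8.25
position: [0.6006, -0.3448, 0.0892]
tcp_rot: [[-0.999, 0.045, 0.001], [0.045, 0.999, 0.002], [-0.001, 0.002, -1.0]]
force: [-0.1, 0.2, -0.1]
opening: 0.12
grasp_force: 30.0
```

Emit:
{"method": "step_arm", "body": {"steps": [[0.005,0.04,0,0,0,0,1],[0.01,0.08,0,0,0,0,1],[0.015,0.11,0,0,0,0,1],[0.02,0.14,0,0,0,0,1],[0.02,0.17,0,0,0,0,1],[0.02,0.17,0,0,0,0,1]]}}

```text
time_s: 8.75
position: [0.5966, -0.291, 0.0892]
tcp_rot: [[-0.999, 0.044, -0.001], [0.044, 0.999, 0.005], [0.001, 0.005, -1.0]]
force: [0.6, 2.7, -1.3]
opening: 0.119
grasp_force: 30.0
```

Emit:
{"method": "step_arm", "body": {"steps": [[0,0.01,0,0,0,0,1],[0,0.02,0,0,0,0,1],[0,0.02,0,0,0,0,1],[0,0.02,0,0,0,0,1]]}}

```text
time_s: 9.08
position: [0.5974, -0.2878, 0.0892]
tcp_rot: [[-0.999, 0.045, 0.001], [0.045, 0.999, 0.002], [-0.001, 0.002, -1.0]]
force: [1.4, -2.8, -3.3]
opening: 0.124
grasp_force: 30.0
```

Emit:
{"method": "step_arm", "body": {"steps": [[0,0.005,0,0,0,0,1],[0,0.01,0,0,0,0,1],[0,0.01,0,0,0,0,1],[0,0.01,0,0,0,0,1]]}}

```text
time_s: 9.42
position: [0.5977, -0.2854, 0.0895]
tcp_rot: [[-0.999, 0.045, 0.002], [0.045, 0.999, 0.001], [-0.002, 0.001, -1.0]]
force: [0.2, -4.6, -2.6]
opening: 0.119
grasp_force: 30.0
```

Emit:
{"method": "step_arm", "body": {"steps": [[0,0.005,0,0,0,0,1],[0,0.01,0,0,0,0,1],[0,0.01,0,0,0,0,1],[0,0.01,0,0,0,0,1]]}}

```text
time_s: 9.75
position: [0.5983, -0.2848, 0.0902]
tcp_rot: [[-0.999, 0.044, 0.004], [0.044, 0.999, -0.004], [-0.004, -0.003, -1.0]]
force: [0.1, -8.6, -3.4]
opening: 0.121
grasp_force: 30.0
```

Emit:
{"method": "step_arm", "body": {"steps": [[0,0.01,0,0,0,0,1],[0,0.02,0,0,0,0,1],[0,0.02,0,0,0,0,1],[0,0.02,0,0,0,0,1]]}}

```text
time_s: 10.08
position: [0.5985, -0.2842, 0.0917]
tcp_rot: [[-0.999, 0.043, 0.005], [0.043, 0.999, -0.013], [-0.005, -0.013, -1.0]]
force: [-5.4, -18.7, 0.4]
opening: 0.128
grasp_force: 30.0
```

Emit:
{"method": "step_arm", "body": {"steps": [[0,-0.03,0,0,0,0,0.6],[0,-0.03,0,0,0,0,0.2],[0,-0.03,0,0,0,0,-0.2],[0,-0.03,0,0,0,0,-1],[0,-0.03,0,0,0,0,-1],[0,-0.03,0,0,0,0,-1]]}}

```text
time_s: 10.58
position: [0.5974, -0.2836, 0.0893]
tcp_rot: [[-0.999, 0.044, 0.0], [0.044, 0.999, 0.003], [-0.0, 0.003, -1.0]]
force: [0.6, 0.1, -0.6]
opening: 0.492
grasp_force: 0.0
```

Run:
```python
from h import *
from rig import *
p,R=load();p=p+R@np.array([.02,.20,0])*.3;json.dump({'p':p.tolist(),'R':R.tolist()},open('cmd.json','w'))
s=read_state();print(p,s['position'],s['joint_positions'].round(0))
g=p+[0,0,-.006]
# which yaw is reachable: joint6
for yaw in(84.2,):
  legs([(g+[0,0,.1],RT(0),-1),(np.array([.4477,-.4165,.17]),RT(0,yaw),-1,2)])
```

```text
[ 0.59684733 -0.28546552  0.0909638 ] [ 0.59741332 -0.28363599  0.0893061 ] [ -35.   44.   83.    0.   53. -123.]
4 x [0.0,0.0,-0.333,0.0,0.0,0.0,-1]
7 x [0.239,-0.229,0.025,0.0,0.0,-0.936,-1]
9 x [0.331,-0.011,0.025,0.0,0.0,-0.935,-1]
```

Run:
```python
from h import *
R=RT(0);p=np.array([0.59684733,-0.28546552,0.0909638]);json.dump({'p':p.tolist(),'R':R.tolist()},open('cmd.json','w'))
g=p+[0,0,-.006]
legs([(g+[0,0,.1],RT(0),-1),(np.array([.4477,-.4165,.17]),RT(0,-95.8),-1,1)])
```

```text
4 x [0.0,0.0,-0.333,0.0,0.0,0.0,-1]
6 x [0.159,-0.153,0.017,0.0,0.0,0.71,-1]
6 x [0.054,-0.214,0.016,0.0,0.0,0.709,-1]
7 x [-0.067,-0.21,0.017,0.0,0.0,0.71,-1]
```

Emit:
{"method": "step_arm", "body": {"steps": [[0,0,-0.333,0,0,0,-1],[0,0,-0.333,0,0,0,-1],[0,0,-0.333,0,0,0,-1],[0,0,-0.333,0,0,0,-1]]}}

```text
time_s: 10.92
position: [0.6003, -0.2862, 0.1951]
tcp_rot: [[-0.999, 0.044, 0.01], [0.044, 0.999, -0.004], [-0.01, -0.004, -1.0]]
force: [0.7, -1.4, 0.3]
opening: 0.8
grasp_force: 0.0
```

Emit:
{"method": "step_arm", "body": {"steps": [[0.159,-0.153,0.017,0,0,0.71,-1],[0.159,-0.153,0.017,0,0,0.71,-1],[0.159,-0.153,0.017,0,0,0.71,-1],[0.159,-0.153,0.017,0,0,0.71,-1],[0.159,-0.153,0.017,0,0,0.71,-1],[0.159,-0.153,0.017,0,0,0.71,-1]]}}

```text
time_s: 11.42
position: [0.5469, -0.3279, 0.1829]
tcp_rot: [[-0.823, 0.568, -0.001], [0.568, 0.823, 0.004], [0.003, 0.003, -1.0]]
force: [0.4, 0.2, 0.5]
opening: 1.001
grasp_force: 0.0
```

Emit:
{"method": "step_arm", "body": {"steps": [[0.054,-0.214,0.016,0,0,0.709,-1],[0.054,-0.214,0.016,0,0,0.709,-1],[0.054,-0.214,0.016,0,0,0.709,-1],[0.054,-0.214,0.016,0,0,0.709,-1],[0.054,-0.214,0.016,0,0,0.709,-1],[0.054,-0.214,0.016,0,0,0.709,-1]]}}

```text
time_s: 11.92
position: [0.4975, -0.3718, 0.1784]
tcp_rot: [[-0.4, 0.916, -0.0], [0.916, 0.4, 0.003], [0.003, 0.001, -1.0]]
force: [0.9, -0.6, 0.2]
opening: 0.999
grasp_force: 0.0
```

Emit:
{"method": "step_arm", "body": {"steps": [[-0.067,-0.21,0.017,0,0,0.71,-1],[-0.067,-0.21,0.017,0,0,0.71,-1],[-0.067,-0.21,0.017,0,0,0.71,-1],[-0.067,-0.21,0.017,0,0,0.71,-1],[-0.067,-0.21,0.017,0,0,0.71,-1],[-0.067,-0.21,0.017,0,0,0.71,-1],[-0.067,-0.21,0.017,0,0,0.71,-1]]}}

```text
time_s: 12.5
position: [0.4482, -0.4156, 0.1736]
tcp_rot: [[0.142, 0.99, 0.0], [0.99, -0.142, 0.002], [0.002, 0.0, -1.0]]
force: [1.0, 0.7, 0.2]
opening: 0.999
grasp_force: 0.0
```

Run:
```python
from h import *
from rig import *
s=read_state();w=capture('wrist');c=capture('top')
cv2.imwrite('pics/b.png',np.hstack([cv2.resize(w['image'],(400,300)),cv2.resize(c['image'][120:345,240:540],(400,300))])[:,:,::-1])
pickle.dump((s,w),open('w.pkl','wb'));pickle.dump(c,open('top2.pkl','wb'));print(s['position'],s['tcp_rot'].round(3),load()[0])
```

```text
[ 0.44819429 -0.41556576  0.17357217] [[ 0.142  0.99   0.   ]
 [ 0.99  -0.142  0.002]
 [ 0.002  0.    -1.   ]] [ 0.44769851 -0.41650818  0.1758638 ]
```

View pics/b.png

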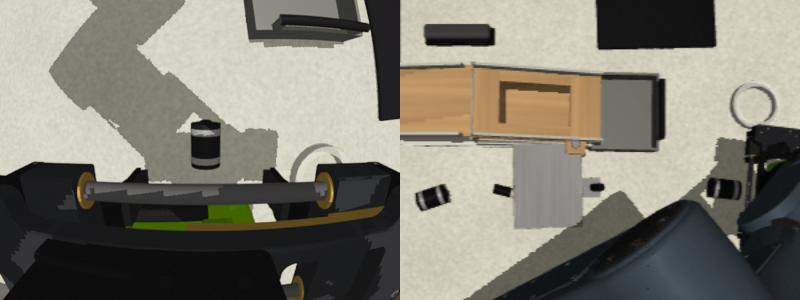

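In the wrist view the short pack sits at (205,145), centred in the jaws. The top view shows the port open and the bin against the foot. I'll pick the pack.

```bash
cat >> h.py <<'E'
def tr(x,h,phi=-.2,y=0): # tray point: x from hinge, h above floor plane, in world
    return s2w([x*np.cos(phi)+h*np.sin(phi),y,.150-x*np.sin(phi)+h*np.cos(phi)])
E
python3 - <<'E'
from h import *
a=np.array([.447,-.4165,.024]);R=RT(0,-95.8)
legs([(a,R,-1,1),(a,R,1,10),(a+[0,0,.1],R,1,1)])
print('carry')
legs([(np.array([.55,-.1,.31]),RT(0,-30),1),(tr(-.165,.15),RT(-.2),1,1)])
print('place');legs([(tr(-.165,.026),RT(-.2),1,1),(tr(-.165,.026),RT(-.2),0,3),(tr(-.165,.15),RT(-.2),0,1)])
E
```

```text
6 x [0.0,-0.002,0.486,0.0,0.0,0.0,-1]
12 x [0.0,0.0,0.0,0.0,0.0,0.0,1]
5 x [0.0,0.0,-0.333,0.0,0.0,0.0,1]
carry
6 x [0.547,0.093,-0.31,0.0,0.0,-0.731,1]
6 x [0.409,0.375,-0.31,0.0,0.0,-0.731,1]
6 x [0.221,0.562,0.076,0.124,-0.033,-0.332,1]
7 x [0.069,0.604,0.016,0.125,-0.034,-0.333,1]
place
5 x [0.0,0.0,0.413,0.0,0.0,0.0,1]
5 x [0.0,0.0,0.0,0.0,0.0,0.0,0]
5 x [0.0,0.0,-0.413,0.0,0.0,0.0,0]
```

Emit:
{"method": "step_arm", "body": {"steps": [[0,-0.002,0.486,0,0,0,-1],[0,-0.002,0.486,0,0,0,-1],[0,-0.002,0.486,0,0,0,-1],[0,-0.002,0.486,0,0,0,-1],[0,-0.002,0.486,0,0,0,-1],[0,-0.002,0.486,0,0,0,-1]]}}

```text
time_s: 13.1
position: [0.4478, -0.4154, 0.0276]
tcp_rot: [[0.144, 0.99, 0.001], [0.99, -0.144, 0.002], [0.002, 0.0, -1.0]]
force: [0.5, -0.8, 0.3]
opening: 0.998
grasp_force: 0.0
```

Emit:
{"method": "step_arm", "body": {"steps": [[0,0,0,0,0,0,1],[0,0,0,0,0,0,1],[0,0,0,0,0,0,1],[0,0,0,0,0,0,1],[0,0,0,0,0,0,1],[0,0,0,0,0,0,1],[0,0,0,0,0,0,1]]}}

```text
time_s: 13.68
position: [0.4477, -0.4158, 0.0282]
tcp_rot: [[0.146, 0.989, 0.001], [0.989, -0.146, 0.002], [0.002, 0.001, -1.0]]
force: [0.2, -0.9, -0.3]
opening: 0.558
grasp_force: 0.0
```

Emit:
{"method": "step_arm", "body": {"steps": [[0,0,0,0,0,0,1],[0,0,0,0,0,0,1],[0,0,0,0,0,0,1],[0,0,0,0,0,0,1]]}}

```text
time_s: 14.02
position: [0.4477, -0.4158, 0.0282]
tcp_rot: [[0.146, 0.989, 0.001], [0.989, -0.146, 0.002], [0.002, 0.001, -1.0]]
force: [0.1, -0.5, -1.1]
opening: 0.427
grasp_force: 30.0
```

Emit:
{"method": "step_arm", "body": {"steps": [[0,0,-0.333,0,0,0,1],[0,0,-0.333,0,0,0,1],[0,0,-0.333,0,0,0,1],[0,0,-0.333,0,0,0,1],[0,0,-0.333,0,0,0,1]]}}

```text
time_s: 14.43
position: [0.4479, -0.4162, 0.129]
tcp_rot: [[0.146, 0.989, 0.002], [0.989, -0.146, -0.0], [0.0, 0.002, -1.0]]
force: [0.1, 0.2, -1.3]
opening: 0.425
grasp_force: 30.0
```

Emit:
{"method": "step_arm", "body": {"steps": [[0.547,0.093,-0.31,0,0,-0.731,1],[0.547,0.093,-0.31,0,0,-0.731,1],[0.547,0.093,-0.31,0,0,-0.731,1],[0.547,0.093,-0.31,0,0,-0.731,1],[0.547,0.093,-0.31,0,0,-0.731,1],[0.547,0.093,-0.31,0,0,-0.731,1]]}}

```text
time_s: 14.93
position: [0.4998, -0.2533, 0.2221]
tcp_rot: [[-0.421, 0.907, 0.001], [0.907, 0.421, 0.004], [0.003, 0.003, -1.0]]
force: [-0.2, -0.0, -1.4]
opening: 0.432
grasp_force: 30.0
```

Emit:
{"method": "step_arm", "body": {"steps": [[0.409,0.375,-0.31,0,0,-0.731,1],[0.409,0.375,-0.31,0,0,-0.731,1],[0.409,0.375,-0.31,0,0,-0.731,1],[0.409,0.375,-0.31,0,0,-0.731,1],[0.409,0.375,-0.31,0,0,-0.731,1],[0.409,0.375,-0.31,0,0,-0.731,1]]}}

```text
time_s: 15.43
position: [0.5519, -0.0966, 0.3155]
tcp_rot: [[-0.845, 0.534, 0.004], [0.534, 0.845, 0.002], [-0.002, 0.004, -1.0]]
force: [0.2, -0.3, -1.8]
opening: 0.429
grasp_force: 30.0
```

Emit:
{"method": "step_arm", "body": {"steps": [[0.221,0.562,0.076,0.124,-0.033,-0.332,1],[0.221,0.562,0.076,0.124,-0.033,-0.332,1],[0.221,0.562,0.076,0.124,-0.033,-0.332,1],[0.221,0.562,0.076,0.124,-0.033,-0.332,1],[0.221,0.562,0.076,0.124,-0.033,-0.332,1],[0.221,0.562,0.076,0.124,-0.033,-0.332,1]]}}

```text
time_s: 15.93
position: [0.5846, 0.0807, 0.2885]
tcp_rot: [[-0.954, 0.3, -0.022], [0.3, 0.949, -0.096], [-0.008, -0.098, -0.995]]
force: [-0.8, 0.4, -0.9]
opening: 0.429
grasp_force: 30.0
```

Emit:
{"method": "step_arm", "body": {"steps": [[0.069,0.604,0.016,0.125,-0.034,-0.333,1],[0.069,0.604,0.016,0.125,-0.034,-0.333,1],[0.069,0.604,0.016,0.125,-0.034,-0.333,1],[0.069,0.604,0.016,0.125,-0.034,-0.333,1],[0.069,0.604,0.016,0.125,-0.034,-0.333,1],[0.069,0.604,0.016,0.125,-0.034,-0.333,1],[0.069,0.604,0.016,0.125,-0.034,-0.333,1]]}}

```text
time_s: 16.52
position: [0.6202, 0.2541, 0.2669]
tcp_rot: [[-0.999, 0.044, -0.012], [0.046, 0.979, -0.2], [0.002, -0.2, -0.98]]
force: [0.1, -0.6, -1.0]
opening: 0.431
grasp_force: 30.0
```

Run:
```python
from h import *
from rig import *
s=read_state();R=s['tcp_rot'];print(s['position'],tr(-.165,.15)-.006*RT(-.2)[:,2], np.degrees(Ro.from_matrix(R.T@RT(-.2)).as_rotvec()),s['opening'],s['grasp_force'])
w=capture('wrist');c=capture('side')
cv2.imwrite('pics/c.png',np.hstack([cv2.resize(w['image'],(400,300)),cv2.resize(c['image'][80:305,200:500],(400,300))])[:,:,::-1])
```

```text
[0.62021907 0.25411379 0.26693004] [0.61995018 0.25560916 0.27010995] [-0.08129412 -0.1481088  -0.01746072] 0.43067587054693346 29.995837211608887
```

View pics/c.png

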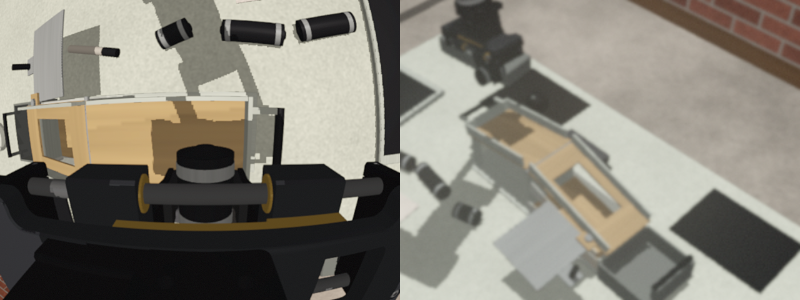

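The pack is held with both bands visible at (205,160)–(205,215), and the tray below it is empty. I'll place it.

Emit:
{"method": "step_arm", "body": {"steps": [[0,0,0.413,0,0,0,1],[0,0,0.413,0,0,0,1],[0,0,0.413,0,0,0,1],[0,0,0.413,0,0,0,1],[0,0,0.413,0,0,0,1]]}}

```text
time_s: 17.03
position: [0.6195, 0.2284, 0.1474]
tcp_rot: [[-0.999, 0.047, -0.01], [0.048, 0.979, -0.198], [0.0, -0.198, -0.98]]
force: [1.1, -0.3, -0.7]
opening: 0.424
grasp_force: 30.0
```

Emit:
{"method": "step_arm", "body": {"steps": [[0,0,0,0,0,0,0],[0,0,0,0,0,0,0],[0,0,0,0,0,0,0],[0,0,0,0,0,0,0],[0,0,0,0,0,0,0]]}}

```text
time_s: 17.45
position: [0.6196, 0.2314, 0.1486]
tcp_rot: [[-0.999, 0.044, -0.007], [0.045, 0.979, -0.197], [-0.002, -0.197, -0.98]]
force: [-0.3, 0.3, 0.3]
opening: 0.499
grasp_force: 0.1
```

Emit:
{"method": "step_arm", "body": {"steps": [[0,0,-0.413,0,0,0,0],[0,0,-0.413,0,0,0,0],[0,0,-0.413,0,0,0,0],[0,0,-0.413,0,0,0,0],[0,0,-0.413,0,0,0,0]]}}

```text
time_s: 17.87
position: [0.622, 0.257, 0.2736]
tcp_rot: [[-0.999, 0.045, 0.0], [0.044, 0.98, -0.195], [-0.009, -0.194, -0.981]]
force: [0.1, 0.1, -1.4]
opening: 0.501
grasp_force: 0.0
```

Run:
```python
from h import *
# short at .4428,.1535 axis -72.8 -> tool x axis angle: yaw=-72.8-177.4 -> -70.2 (mod 180: -250.2+180)
a=np.array([.4428,.1535,.17]);R=RT(0,-70.2)
legs([(a+[0.06,0,.1],RT(0,-35),-1),(a,R,-1,2)])
```

```text
7 x [0.375,-0.354,0.052,-0.247,0.078,0.775,-1]
8 x [0.158,-0.122,0.333,0.0,0.0,0.783,-1]
```

Emit:
{"method": "step_arm", "body": {"steps": [[0.375,-0.354,0.052,-0.247,0.078,0.775,-1],[0.375,-0.354,0.052,-0.247,0.078,0.775,-1],[0.375,-0.354,0.052,-0.247,0.078,0.775,-1],[0.375,-0.354,0.052,-0.247,0.078,0.775,-1],[0.375,-0.354,0.052,-0.247,0.078,0.775,-1],[0.375,-0.354,0.052,-0.247,0.078,0.775,-1],[0.375,-0.354,0.052,-0.247,0.078,0.775,-1]]}}

```text
time_s: 18.45
position: [0.5028, 0.153, 0.2744]
tcp_rot: [[-0.793, 0.609, 0.0], [0.609, 0.793, 0.001], [0.001, 0.001, -1.0]]
force: [0.2, 0.5, -0.5]
opening: 0.938
grasp_force: 0.0
```

Emit:
{"method": "step_arm", "body": {"steps": [[0.158,-0.122,0.333,0,0,0.783,-1],[0.158,-0.122,0.333,0,0,0.783,-1],[0.158,-0.122,0.333,0,0,0.783,-1],[0.158,-0.122,0.333,0,0,0.783,-1],[0.158,-0.122,0.333,0,0,0.783,-1],[0.158,-0.122,0.333,0,0,0.783,-1],[0.158,-0.122,0.333,0,0,0.783,-1],[0.158,-0.122,0.333,0,0,0.783,-1]]}}

```text
time_s: 19.12
position: [0.4443, 0.1543, 0.1749]
tcp_rot: [[-0.3, 0.954, 0.002], [0.954, 0.3, 0.002], [0.001, 0.002, -1.0]]
force: [0.6, -0.3, 0.3]
opening: 0.996
grasp_force: 0.0
```

```bash
cat >> h.py <<'E'
def wpack(s,w,near=.05):
    """dark pack blob near the jaws in the wrist view -> centre world, axis deg"""
    g=cv2.cvtColor(w['image'],cv2.COLOR_RGB2GRAY)[:,:].copy();g[262:]=255
    m=cv2.morphologyEx((w['image'].max(2)<60).astype(np.uint8)*(g<255),cv2.MORPH_CLOSE,np.ones((13,13),np.uint8))
    for k in cv2.findContours(m,0,2)[0]:
        if cv2.contourArea(k)<300: continue
        b=cv2.boxPoints(cv2.minAreaRect(k));W=np.array([wpx(w,u,s['tcp_rot'],s['position'],.019) for u in b])
        e=[W[1]-W[0],W[2]-W[1]];L=max(e,key=np.linalg.norm)
        print(W.mean(0).round(4)[:2],[round(float(np.linalg.norm(v)),3) for v in e],np.degrees(np.arctan2(L[1],L[0])).round(1),b.mean(0).round())
E
python3 - <<'E'
from h import *
from rig import *
s=read_state();w=capture('wrist');c=capture('top')
wpack(s,w);print(s['position'])
cv2.imwrite('pics/d.png',np.hstack([cv2.resize(w['image'],(400,300)),cv2.resize(c['image'][120:345,140:440],(400,300))])[:,:,::-1])
E
```

```text
[0.1044 0.0473] [0.021, 0.066] -71.5 [  4. 232.]
[0.4436 0.1581] [0.035, 0.06] -71.8 [328. 224.]
[0.6985 0.313 ] [0.071, 0.165] -67.2 [616. 157.]
[0.4526 0.2912] [0.111, 0.037] 83.6 [389.  74.]
[0.4443414  0.15433491 0.17492325]
```

View pics/d.png

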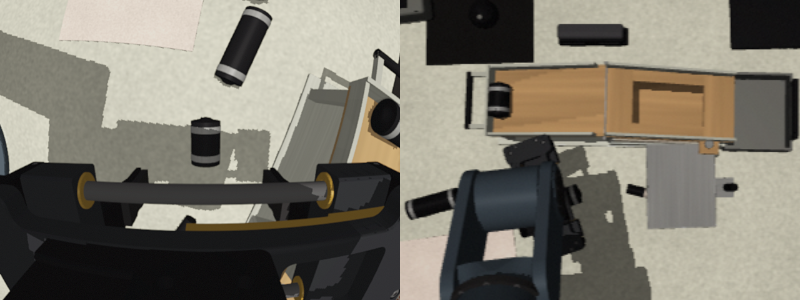

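The right panel shows short 1 against the tray's rear wall at (499,100), centred in the channel. The next short is between the jaws, so I'll grasp and place it.

```bash
cat >> h.py <<'E'
def job(a,yaw,xt,mid=(.50,.26)):
    a=np.array(a+[.0245]);R=RT(0,yaw)
    legs([(a,R,-1,1),(a,R,1,9),(a+[0,0,.25],R,1,0)]);print('carry+place')
    legs([(tr(xt,.13),RT(-.2),1,1),(tr(xt,.027),RT(-.2),1,1),(tr(xt,.027),RT(-.2),0,3),(tr(xt,.15),RT(-.2),0)])
E
python3 - <<'E'
from h import *
job([.4433,.155],-70.2,-.130)
print('next')
R=RT(0,-94.1);a=np.array([.4522,.291,.17])
legs([(a+[.06,0,.1],RT(0,-47),-1),(a,R,-1,2)])
E
```

```text
6 x [0.005,0.003,0.485,0.0,0.0,0.0,-1]
11 x [0.0,0.0,0.0,0.0,0.0,0.0,1]
7 x [0.0,0.0,-0.833,0.0,0.0,0.0,1]
carry+place
6 x [0.013,0.309,0.038,0.111,-0.078,-0.777,1]
7 x [-0.166,0.264,0.018,0.111,-0.078,-0.778,1]
5 x [0.0,0.0,0.343,0.0,0.0,0.0,1]
5 x [0.0,0.0,0.0,0.0,0.0,0.0,0]
4 x [0.0,0.0,-0.41,0.0,0.0,0.0,0]
next
5 x [0.182,0.106,-0.02,-0.12,0.052,0.521,-1]
5 x [0.21,0.026,-0.005,-0.12,0.052,0.52,-1]
5 x [0.065,-0.076,0.167,0.0,0.0,0.523,-1]
7 x [0.029,-0.096,0.166,0.0,0.0,0.524,-1]
```

Emit:
{"method": "step_arm", "body": {"steps": [[0.005,0.003,0.485,0,0,0,-1],[0.005,0.003,0.485,0,0,0,-1],[0.005,0.003,0.485,0,0,0,-1],[0.005,0.003,0.485,0,0,0,-1],[0.005,0.003,0.485,0,0,0,-1],[0.005,0.003,0.485,0,0,0,-1]]}}

```text
time_s: 19.72
position: [0.4441, 0.1557, 0.0285]
tcp_rot: [[-0.297, 0.955, -0.0], [0.955, 0.297, 0.002], [0.002, 0.0, -1.0]]
force: [0.1, -0.0, -0.7]
opening: 1.002
grasp_force: 0.0
```

Emit:
{"method": "step_arm", "body": {"steps": [[0,0,0,0,0,0,1],[0,0,0,0,0,0,1],[0,0,0,0,0,0,1],[0,0,0,0,0,0,1],[0,0,0,0,0,0,1],[0,0,0,0,0,0,1]]}}

```text
time_s: 20.22
position: [0.4442, 0.1558, 0.0299]
tcp_rot: [[-0.296, 0.955, 0.002], [0.955, 0.296, 0.002], [0.001, 0.002, -1.0]]
force: [-0.1, -0.3, -0.2]
opening: 0.63
grasp_force: 0.0
```

Emit:
{"method": "step_arm", "body": {"steps": [[0,0,0,0,0,0,1],[0,0,0,0,0,0,1],[0,0,0,0,0,0,1],[0,0,0,0,0,0,1],[0,0,0,0,0,0,1]]}}

```text
time_s: 20.63
position: [0.4441, 0.1558, 0.0296]
tcp_rot: [[-0.296, 0.955, 0.001], [0.955, 0.296, 0.002], [0.001, 0.002, -1.0]]
force: [-0.1, -1.4, 0.9]
opening: 0.428
grasp_force: 30.0
```

Emit:
{"method": "step_arm", "body": {"steps": [[0,0,-0.833,0,0,0,1],[0,0,-0.833,0,0,0,1],[0,0,-0.833,0,0,0,1],[0,0,-0.833,0,0,0,1],[0,0,-0.833,0,0,0,1],[0,0,-0.833,0,0,0,1],[0,0,-0.833,0,0,0,1]]}}

```text
time_s: 21.22
position: [0.448, 0.156, 0.287]
tcp_rot: [[-0.296, 0.955, 0.018], [0.955, 0.296, 0.004], [-0.002, 0.018, -1.0]]
force: [0.7, -0.3, 0.1]
opening: 0.426
grasp_force: 30.0
```

Emit:
{"method": "step_arm", "body": {"steps": [[0.013,0.309,0.038,0.111,-0.078,-0.777,1],[0.013,0.309,0.038,0.111,-0.078,-0.777,1],[0.013,0.309,0.038,0.111,-0.078,-0.777,1],[0.013,0.309,0.038,0.111,-0.078,-0.777,1],[0.013,0.309,0.038,0.111,-0.078,-0.777,1],[0.013,0.309,0.038,0.111,-0.078,-0.777,1]]}}

```text
time_s: 21.72
position: [0.5306, 0.187, 0.2666]
tcp_rot: [[-0.793, 0.609, -0.038], [0.609, 0.787, -0.097], [-0.029, -0.1, -0.995]]
force: [-0.4, 0.2, -0.9]
opening: 0.427
grasp_force: 30.0
```

Emit:
{"method": "step_arm", "body": {"steps": [[-0.166,0.264,0.018,0.111,-0.078,-0.778,1],[-0.166,0.264,0.018,0.111,-0.078,-0.778,1],[-0.166,0.264,0.018,0.111,-0.078,-0.778,1],[-0.166,0.264,0.018,0.111,-0.078,-0.778,1],[-0.166,0.264,0.018,0.111,-0.078,-0.778,1],[-0.166,0.264,0.018,0.111,-0.078,-0.778,1],[-0.166,0.264,0.018,0.111,-0.078,-0.778,1]]}}

```text
time_s: 22.3
position: [0.618, 0.2177, 0.2558]
tcp_rot: [[-0.999, 0.049, -0.01], [0.049, 0.979, -0.196], [-0.0, -0.197, -0.98]]
force: [0.2, -0.2, -0.7]
opening: 0.43
grasp_force: 30.0
```

Emit:
{"method": "step_arm", "body": {"steps": [[0,0,0.343,0,0,0,1],[0,0,0.343,0,0,0,1],[0,0,0.343,0,0,0,1],[0,0,0.343,0,0,0,1],[0,0,0.343,0,0,0,1]]}}

```text
time_s: 22.72
position: [0.6174, 0.1968, 0.155]
tcp_rot: [[-0.999, 0.048, -0.01], [0.049, 0.979, -0.197], [0.0, -0.197, -0.98]]
force: [-0.2, 1.3, -1.2]
opening: 0.429
grasp_force: 30.0
```

Emit:
{"method": "step_arm", "body": {"steps": [[0,0,0,0,0,0,0],[0,0,0,0,0,0,0],[0,0,0,0,0,0,0],[0,0,0,0,0,0,0],[0,0,0,0,0,0,0]]}}

```text
time_s: 23.13
position: [0.6183, 0.1977, 0.1566]
tcp_rot: [[-0.999, 0.045, -0.006], [0.045, 0.98, -0.196], [-0.003, -0.196, -0.981]]
force: [-0.4, 0.3, -0.3]
opening: 0.5
grasp_force: 0.1
```

Emit:
{"method": "step_arm", "body": {"steps": [[0,0,-0.41,0,0,0,0],[0,0,-0.41,0,0,0,0],[0,0,-0.41,0,0,0,0],[0,0,-0.41,0,0,0,0],[0,0,-0.41,0,0,0,0]]}}

```text
time_s: 23.55
position: [0.6205, 0.2227, 0.2804]
tcp_rot: [[-0.999, 0.045, 0.0], [0.044, 0.98, -0.195], [-0.009, -0.195, -0.981]]
force: [-0.3, 0.0, -0.5]
opening: 0.498
grasp_force: 0.0
```

Emit:
{"method": "step_arm", "body": {"steps": [[0.182,0.106,-0.02,-0.12,0.052,0.521,-1],[0.182,0.106,-0.02,-0.12,0.052,0.521,-1],[0.182,0.106,-0.02,-0.12,0.052,0.521,-1],[0.182,0.106,-0.02,-0.12,0.052,0.521,-1],[0.182,0.106,-0.02,-0.12,0.052,0.521,-1]]}}

```text
time_s: 23.97
position: [0.5645, 0.2558, 0.2746]
tcp_rot: [[-0.897, 0.44, -0.027], [0.441, 0.892, -0.098], [-0.019, -0.1, -0.995]]
force: [0.6, -0.4, 0.0]
opening: 0.794
grasp_force: 0.0
```

Emit:
{"method": "step_arm", "body": {"steps": [[0.21,0.026,-0.005,-0.12,0.052,0.52,-1],[0.21,0.026,-0.005,-0.12,0.052,0.52,-1],[0.21,0.026,-0.005,-0.12,0.052,0.52,-1],[0.21,0.026,-0.005,-0.12,0.052,0.52,-1],[0.21,0.026,-0.005,-0.12,0.052,0.52,-1]]}}

```text
time_s: 24.38
position: [0.5116, 0.2908, 0.2744]
tcp_rot: [[-0.649, 0.761, -0.001], [0.761, 0.649, 0.001], [0.001, -0.0, -1.0]]
force: [0.4, -0.3, 0.3]
opening: 0.996
grasp_force: 0.0
```

Emit:
{"method": "step_arm", "body": {"steps": [[0.065,-0.076,0.167,0,0,0.523,-1],[0.065,-0.076,0.167,0,0,0.523,-1],[0.065,-0.076,0.167,0,0,0.523,-1],[0.065,-0.076,0.167,0,0,0.523,-1],[0.065,-0.076,0.167,0,0,0.523,-1]]}}

```text
time_s: 24.8
position: [0.4825, 0.2911, 0.224]
tcp_rot: [[-0.292, 0.956, -0.001], [0.956, 0.292, 0.0], [0.001, -0.001, -1.0]]
force: [0.5, -0.9, -0.8]
opening: 0.999
grasp_force: 0.0
```

Emit:
{"method": "step_arm", "body": {"steps": [[0.029,-0.096,0.166,0,0,0.524,-1],[0.029,-0.096,0.166,0,0,0.524,-1],[0.029,-0.096,0.166,0,0,0.524,-1],[0.029,-0.096,0.166,0,0,0.524,-1],[0.029,-0.096,0.166,0,0,0.524,-1],[0.029,-0.096,0.166,0,0,0.524,-1],[0.029,-0.096,0.166,0,0,0.524,-1]]}}

```text
time_s: 25.38
position: [0.4532, 0.2915, 0.1755]
tcp_rot: [[0.115, 0.993, 0.002], [0.993, -0.115, 0.002], [0.002, 0.002, -1.0]]
force: [-0.0, -0.1, -0.4]
opening: 0.999
grasp_force: 0.0
```

Run:
```python
from h import *
from rig import *
s=read_state();w=capture('wrist');c=capture('top')
wpack(s,w);print(s['position'],load()[0])
cv2.imwrite('pics/e.png',np.hstack([cv2.resize(w['image'],(400,300)),cv2.resize(c['image'][120:345,140:440],(400,300))])[:,:,::-1])
```

```text
[0.4543 0.3043] [0.035, 0.078] -95.9 [328. 213.]
[0.4386 0.4162] [0.037, 0.11] -76.3 [292.  80.]
[0.7198 0.3705] [0.166, 0.272] -95.8 [582. 123.]
[0.45324471 0.29145963 0.17547061] [0.45217693 0.29099835 0.17604873]
```

View pics/e.png

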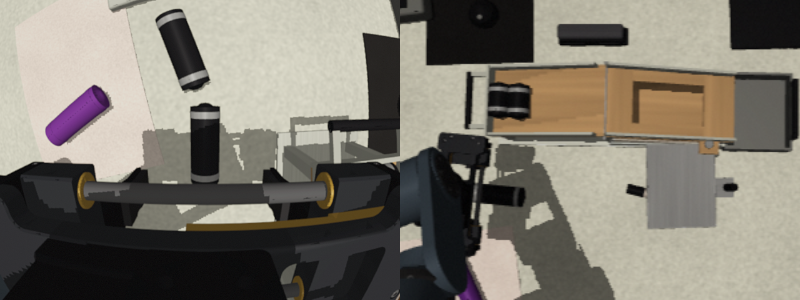

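The right panel shows both shorts side by side at the rear, around (509,100), and centred. The long pack lies between the jaws. I'll pick it and look again above the tray, because the channel leaves only 4 mm each side.

Run:
```python
from h import *
job([.4530,.2895],-94.1,-.089)
```

```text
6 x [-0.005,0.003,0.485,0.0,0.0,0.0,-1]
11 x [0.0,0.0,0.0,0.0,0.0,0.0,1]
7 x [0.0,0.0,-0.833,0.0,0.0,0.0,1]
carry+place
6 x [-0.103,0.195,0.017,0.065,-0.07,-0.695,1]
6 x [-0.188,0.115,0.016,0.065,-0.069,-0.694,1]
7 x [-0.219,0.001,0.025,0.065,-0.07,-0.695,1]
5 x [0.0,0.0,0.344,0.0,0.0,0.0,1]
5 x [0.0,0.0,0.0,0.0,0.0,0.0,0]
4 x [0.0,0.0,-0.41,0.0,0.0,0.0,0]
```

Emit:
{"method": "step_arm", "body": {"steps": [[-0.005,0.003,0.485,0,0,0,-1],[-0.005,0.003,0.485,0,0,0,-1],[-0.005,0.003,0.485,0,0,0,-1],[-0.005,0.003,0.485,0,0,0,-1],[-0.005,0.003,0.485,0,0,0,-1],[-0.005,0.003,0.485,0,0,0,-1]]}}

```text
time_s: 25.98
position: [0.4536, 0.2899, 0.0289]
tcp_rot: [[0.116, 0.993, -0.0], [0.993, -0.116, 0.001], [0.001, -0.0, -1.0]]
force: [0.1, 0.1, 0.6]
opening: 0.996
grasp_force: 0.0
```

Emit:
{"method": "step_arm", "body": {"steps": [[0,0,0,0,0,0,1],[0,0,0,0,0,0,1],[0,0,0,0,0,0,1],[0,0,0,0,0,0,1],[0,0,0,0,0,0,1],[0,0,0,0,0,0,1]]}}

```text
time_s: 26.48
position: [0.4538, 0.2901, 0.0302]
tcp_rot: [[0.116, 0.993, 0.002], [0.993, -0.116, 0.002], [0.002, 0.002, -1.0]]
force: [0.9, -0.4, 1.0]
opening: 0.633
grasp_force: 0.0
```

Emit:
{"method": "step_arm", "body": {"steps": [[0,0,0,0,0,0,1],[0,0,0,0,0,0,1],[0,0,0,0,0,0,1],[0,0,0,0,0,0,1],[0,0,0,0,0,0,1]]}}

```text
time_s: 26.9
position: [0.4535, 0.2901, 0.0299]
tcp_rot: [[0.117, 0.993, 0.001], [0.993, -0.117, 0.001], [0.002, 0.001, -1.0]]
force: [-0.9, 0.6, -0.1]
opening: 0.431
grasp_force: 30.0
```

Emit:
{"method": "step_arm", "body": {"steps": [[0,0,-0.833,0,0,0,1],[0,0,-0.833,0,0,0,1],[0,0,-0.833,0,0,0,1],[0,0,-0.833,0,0,0,1],[0,0,-0.833,0,0,0,1],[0,0,-0.833,0,0,0,1],[0,0,-0.833,0,0,0,1]]}}

```text
time_s: 27.48
position: [0.4576, 0.2916, 0.2882]
tcp_rot: [[0.116, 0.993, 0.018], [0.993, -0.116, 0.008], [0.01, 0.017, -1.0]]
force: [1.9, 1.9, -1.2]
opening: 0.431
grasp_force: 30.0
```

Emit:
{"method": "step_arm", "body": {"steps": [[-0.103,0.195,0.017,0.065,-0.07,-0.695,1],[-0.103,0.195,0.017,0.065,-0.07,-0.695,1],[-0.103,0.195,0.017,0.065,-0.07,-0.695,1],[-0.103,0.195,0.017,0.065,-0.07,-0.695,1],[-0.103,0.195,0.017,0.065,-0.07,-0.695,1],[-0.103,0.195,0.017,0.065,-0.07,-0.695,1]]}}

```text
time_s: 27.98
position: [0.5074, 0.252, 0.2733]
tcp_rot: [[-0.418, 0.908, -0.042], [0.908, 0.415, -0.061], [-0.037, -0.064, -0.997]]
force: [0.8, 0.8, -2.2]
opening: 0.43
grasp_force: 30.0
```

Emit:
{"method": "step_arm", "body": {"steps": [[-0.188,0.115,0.016,0.065,-0.069,-0.694,1],[-0.188,0.115,0.016,0.065,-0.069,-0.694,1],[-0.188,0.115,0.016,0.065,-0.069,-0.694,1],[-0.188,0.115,0.016,0.065,-0.069,-0.694,1],[-0.188,0.115,0.016,0.065,-0.069,-0.694,1],[-0.188,0.115,0.016,0.065,-0.069,-0.694,1]]}}

```text
time_s: 28.48
position: [0.5619, 0.215, 0.2688]
tcp_rot: [[-0.829, 0.558, -0.045], [0.558, 0.819, -0.133], [-0.037, -0.136, -0.99]]
force: [0.4, 0.4, -2.4]
opening: 0.427
grasp_force: 30.0
```

Emit:
{"method": "step_arm", "body": {"steps": [[-0.219,0.001,0.025,0.065,-0.07,-0.695,1],[-0.219,0.001,0.025,0.065,-0.07,-0.695,1],[-0.219,0.001,0.025,0.065,-0.07,-0.695,1],[-0.219,0.001,0.025,0.065,-0.07,-0.695,1],[-0.219,0.001,0.025,0.065,-0.07,-0.695,1],[-0.219,0.001,0.025,0.065,-0.07,-0.695,1],[-0.219,0.001,0.025,0.065,-0.07,-0.695,1]]}}

```text
time_s: 29.07
position: [0.6163, 0.1777, 0.2645]
tcp_rot: [[-0.999, 0.047, -0.009], [0.048, 0.979, -0.197], [-0.001, -0.197, -0.98]]
force: [0.0, 0.0, -2.3]
opening: 0.435
grasp_force: 30.0
```

Run:
```python
from h import *
from rig import *
s=read_state();w=capture('wrist');pickle.dump((s,w),open('w.pkl','wb'))
R=s['tcp_rot'];P=tr(-.089,.13)-.006*RT(-.2)[:,2];print('pos err in tool axes mm',(R.T@(s['position']-P)*1e3).round(1),np.degrees(Ro.from_matrix(R.T@RT(-.2)).as_rotvec()).round(2))
I=np.eye(3);z=np.zeros(3)
cv2.imwrite('pics/f.png',w['image'][100:400,120:520,::-1].repeat(2,0).repeat(2,1))
```

```text
pos err in tool axes mm [0.1 0.7 1. ] [ 0.1  -0.   -0.16]
```

View pics/f.png

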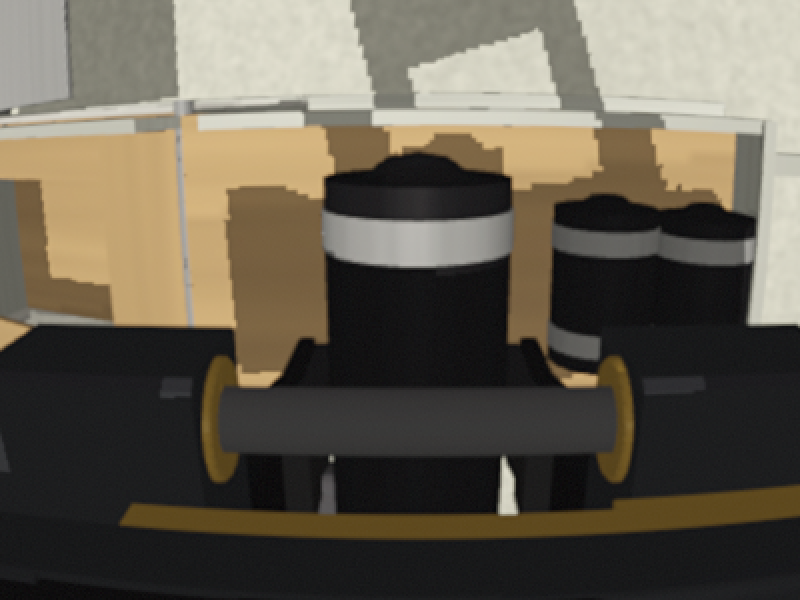

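Run:
```python
from h import *
s,w=pickle.load(open('w.pkl','rb'))
def t(uv,z): # tool-frame
    return wpx(w,uv,np.eye(3),np.zeros(3),z)
print('nub',t((330,177.5),.009),'shoulder',t((330,184),.009),'shoulder upper rim -z',t((330,184),-.008))
for r in (160,162,163.5):print('wall',t((330,r),.111))
print('short2 near rim', t((424,200),.135-.019), t((424,205),.135-.036))
```

```text
nub [0.05430241 0.00073474 0.009     ] shoulder [0.0517469  0.00073652 0.009     ] shoulder upper rim -z [ 0.05345755  0.0006558  -0.008     ]
wall [0.05750614 0.00121078 0.111     ]
wall [0.05617555 0.0012115  0.111     ]
wall [0.05517722 0.00121205 0.111     ]
short2 near rim [0.0305727  0.06696599 0.116     ] [0.02968235 0.06260687 0.099     ]
```

The pack's end tip is at crop (420,155), about 2–3 mm inside the channel wall at row 124. I'll shift it 1 mm and lower it.

Emit:
{"method": "step_arm", "body": {"steps": [[-0.003,0,0.1,0,0,0,1],[-0.003,0,0.2,0,0,0,1],[-0.003,0,0.3,0,0,0,1],[-0.003,0,0.344,0,0,0,1],[-0.003,0,0.344,0,0,0,1],[-0.003,0,0.344,0,0,0,1]]}}

```text
time_s: 29.62
position: [0.6167, 0.1571, 0.1632]
tcp_rot: [[-0.999, 0.046, -0.009], [0.047, 0.979, -0.197], [-0.0, -0.197, -0.98]]
force: [-0.1, 0.1, -1.5]
opening: 0.432
grasp_force: 30.0
```

Emit:
{"method": "step_arm", "body": {"steps": [[0,0,0,0,0,0,0],[0,0,0,0,0,0,0],[0,0,0,0,0,0,0],[0,0,0,0,0,0,0],[0,0,0,0,0,0,0]]}}

```text
time_s: 30.03
position: [0.6173, 0.1574, 0.1645]
tcp_rot: [[-0.999, 0.044, -0.006], [0.045, 0.979, -0.197], [-0.003, -0.197, -0.98]]
force: [0.6, -0.2, -0.6]
opening: 0.497
grasp_force: 0.3
```

Emit:
{"method": "step_arm", "body": {"steps": [[0,0,-0.41,0,0,0,0],[0,0,-0.41,0,0,0,0],[0,0,-0.41,0,0,0,0],[0,0,-0.41,0,0,0,0],[0,0,-0.41,0,0,0,0]]}}

```text
time_s: 30.45
position: [0.6194, 0.1822, 0.2882]
tcp_rot: [[-0.999, 0.045, -0.0], [0.044, 0.98, -0.196], [-0.009, -0.196, -0.981]]
force: [-0.7, -0.7, -0.7]
opening: 0.505
grasp_force: 0.0
```

Run:
```python
from h import *
p,R=load();p=p+R@[-.0009,0,0];json.dump({'p':p.tolist(),'R':R.tolist()},open('cmd.json','w'))
R=RT(0,-73.7);a=np.array([.4378,.411,.17])
legs([(a+[.06,-.03,.1],RT(0,-40),-1),(a,R,-1,2)])
```

```text
7 x [0.428,0.641,-0.099,-0.245,0.089,0.886,-1]
8 x [0.215,-0.062,0.333,0.0,0.0,0.749,-1]
```

Emit:
{"method": "step_arm", "body": {"steps": [[0.428,0.641,-0.099,-0.245,0.089,0.886,-1],[0.428,0.641,-0.099,-0.245,0.089,0.886,-1],[0.428,0.641,-0.099,-0.245,0.089,0.886,-1],[0.428,0.641,-0.099,-0.245,0.089,0.886,-1],[0.428,0.641,-0.099,-0.245,0.089,0.886,-1],[0.428,0.641,-0.099,-0.245,0.089,0.886,-1],[0.428,0.641,-0.099,-0.245,0.089,0.886,-1]]}}

```text
time_s: 31.03
position: [0.4934, 0.384, 0.2733]
tcp_rot: [[-0.737, 0.675, -0.005], [0.675, 0.737, 0.002], [0.005, -0.002, -1.0]]
force: [-0.3, 0.4, -0.2]
opening: 0.936
grasp_force: 0.0
```

Emit:
{"method": "step_arm", "body": {"steps": [[0.215,-0.062,0.333,0,0,0.749,-1],[0.215,-0.062,0.333,0,0,0.749,-1],[0.215,-0.062,0.333,0,0,0.749,-1],[0.215,-0.062,0.333,0,0,0.749,-1],[0.215,-0.062,0.333,0,0,0.749,-1],[0.215,-0.062,0.333,0,0,0.749,-1],[0.215,-0.062,0.333,0,0,0.749,-1],[0.215,-0.062,0.333,0,0,0.749,-1]]}}

```text
time_s: 31.7
position: [0.4387, 0.4109, 0.1752]
tcp_rot: [[-0.239, 0.971, 0.001], [0.971, 0.239, 0.001], [0.001, 0.001, -1.0]]
force: [0.2, 0.5, 0.3]
opening: 1.0
grasp_force: 0.0
```

Run:
```python
from h import *
from rig import *
s=read_state();w=capture('wrist');c=capture('top')
wpack(s,w);print(s['position'],load()[0])
cv2.imwrite('pics/g.png',np.hstack([cv2.resize(w['image'],(400,300)),cv2.resize(c['image'][120:345,140:440],(400,300))])[:,:,::-1])
```

```text
[0.436  0.4263] [0.035, 0.084] -75.5 [329. 209.]
[0.5069 0.5943] [0.14, 0.321] 13.5 [437.  54.]
[0.43870887 0.4108835  0.17518188] [0.43774958 0.41107609 0.17602441]
```

View pics/g.png

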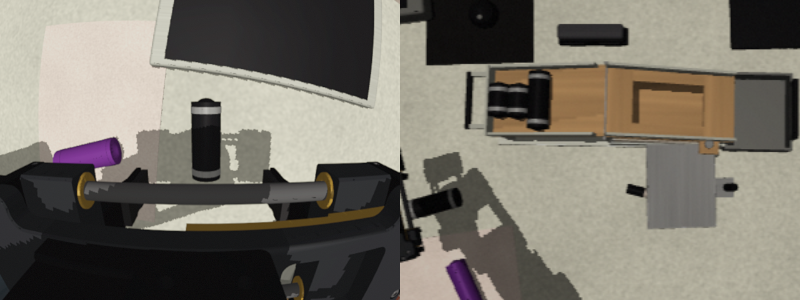

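The tray holds both shorts and the first long pack, neatly crosswise, at right-panel (490–550,100). I'll pick the last pack.

Run:
```python
from h import *
job([.4388,.4140],-73.7,-.053)
```

```text
6 x [0.009,0.006,0.485,0.0,0.0,0.0,-1]
11 x [0.0,0.0,0.0,0.0,0.0,0.0,1]
7 x [0.0,0.0,-0.833,0.0,0.0,0.0,1]
carry+place
7 x [-0.51,0.177,0.013,0.109,-0.082,-0.816,1]
8 x [-0.514,-0.16,0.046,0.11,-0.082,-0.816,1]
5 x [0.0,0.0,0.343,0.0,0.0,0.0,1]
5 x [0.0,0.0,0.0,0.0,0.0,0.0,0]
4 x [0.0,0.0,-0.41,0.0,0.0,0.0,0]
```

Emit:
{"method": "step_arm", "body": {"steps": [[0.009,0.006,0.485,0,0,0,-1],[0.009,0.006,0.485,0,0,0,-1],[0.009,0.006,0.485,0,0,0,-1],[0.009,0.006,0.485,0,0,0,-1],[0.009,0.006,0.485,0,0,0,-1],[0.009,0.006,0.485,0,0,0,-1]]}}

```text
time_s: 32.3
position: [0.4398, 0.4146, 0.0292]
tcp_rot: [[-0.238, 0.971, 0.0], [0.971, 0.238, 0.001], [0.001, 0.001, -1.0]]
force: [0.1, -0.2, 0.4]
opening: 0.997
grasp_force: 0.0
```

Emit:
{"method": "step_arm", "body": {"steps": [[0,0,0,0,0,0,1],[0,0,0,0,0,0,1],[0,0,0,0,0,0,1],[0,0,0,0,0,0,1],[0,0,0,0,0,0,1],[0,0,0,0,0,0,1]]}}

```text
time_s: 32.8
position: [0.4397, 0.4149, 0.0304]
tcp_rot: [[-0.237, 0.971, 0.002], [0.971, 0.237, 0.002], [0.002, 0.002, -1.0]]
force: [0.2, -0.2, 0.2]
opening: 0.633
grasp_force: 0.0
```

Emit:
{"method": "step_arm", "body": {"steps": [[0,0,0,0,0,0,1],[0,0,0,0,0,0,1],[0,0,0,0,0,0,1],[0,0,0,0,0,0,1],[0,0,0,0,0,0,1]]}}

```text
time_s: 33.22
position: [0.4395, 0.4149, 0.03]
tcp_rot: [[-0.237, 0.971, 0.001], [0.971, 0.237, 0.002], [0.002, 0.001, -1.0]]
force: [-0.3, -0.7, 0.4]
opening: 0.423
grasp_force: 30.0
```

Emit:
{"method": "step_arm", "body": {"steps": [[0,0,-0.833,0,0,0,1],[0,0,-0.833,0,0,0,1],[0,0,-0.833,0,0,0,1],[0,0,-0.833,0,0,0,1],[0,0,-0.833,0,0,0,1],[0,0,-0.833,0,0,0,1],[0,0,-0.833,0,0,0,1]]}}

```text
time_s: 33.8
position: [0.4432, 0.4171, 0.2893]
tcp_rot: [[-0.238, 0.971, 0.017], [0.971, 0.237, 0.012], [0.008, 0.019, -1.0]]
force: [1.7, 1.4, -0.2]
opening: 0.432
grasp_force: 30.0
```

Emit:
{"method": "step_arm", "body": {"steps": [[-0.51,0.177,0.013,0.109,-0.082,-0.816,1],[-0.51,0.177,0.013,0.109,-0.082,-0.816,1],[-0.51,0.177,0.013,0.109,-0.082,-0.816,1],[-0.51,0.177,0.013,0.109,-0.082,-0.816,1],[-0.51,0.177,0.013,0.109,-0.082,-0.816,1],[-0.51,0.177,0.013,0.109,-0.082,-0.816,1],[-0.51,0.177,0.013,0.109,-0.082,-0.816,1]]}}

```text
time_s: 34.38
position: [0.5266, 0.2783, 0.2747]
tcp_rot: [[-0.771, 0.636, -0.039], [0.637, 0.765, -0.096], [-0.031, -0.099, -0.995]]
force: [-0.7, 1.0, -2.4]
opening: 0.426
grasp_force: 30.0
```

Emit:
{"method": "step_arm", "body": {"steps": [[-0.514,-0.16,0.046,0.11,-0.082,-0.816,1],[-0.514,-0.16,0.046,0.11,-0.082,-0.816,1],[-0.514,-0.16,0.046,0.11,-0.082,-0.816,1],[-0.514,-0.16,0.046,0.11,-0.082,-0.816,1],[-0.514,-0.16,0.046,0.11,-0.082,-0.816,1],[-0.514,-0.16,0.046,0.11,-0.082,-0.816,1],[-0.514,-0.16,0.046,0.11,-0.082,-0.816,1],[-0.514,-0.16,0.046,0.11,-0.082,-0.816,1]]}}

```text
time_s: 35.05
position: [0.614, 0.1442, 0.2716]
tcp_rot: [[-0.999, 0.045, -0.009], [0.046, 0.98, -0.196], [-0.0, -0.196, -0.981]]
force: [0.1, -2.2, -2.6]
opening: 0.427
grasp_force: 30.0
```

Run:
```python
from h import *
from rig import *
s=read_state();w=capture('wrist');pickle.dump((s,w),open('w.pkl','wb'))
R=s['tcp_rot'];P=tr(-.053,.13)-.006*RT(-.2)[:,2];print('pos err in tool axes mm',(R.T@(s['position']-P)*1e3).round(1),np.degrees(Ro.from_matrix(R.T@RT(-.2)).as_rotvec()).round(2))
cv2.imwrite('pics/i.png',w['image'][100:400,120:520,::-1].repeat(2,0).repeat(2,1))
g=w['image'].max(2)[150:205,330];print(g.tolist())
```

```text
pos err in tool axes mm [0.9 2.3 0.7] [ 0.14  0.01 -0.07]
[120, 121, 124, 124, 122, 145, 194, 218, 220, 219, 218, 219, 218, 214, 210, 209, 211, 213, 213, 200, 162, 131, 126, 105, 60, 26, 20, 25, 25, 25, 24, 23, 21, 23, 20, 23, 23, 22, 19, 14, 25, 41, 50, 50, 51, 50, 49, 49, 51, 50, 51, 49, 48, 49, 49]
```

View pics/i.png

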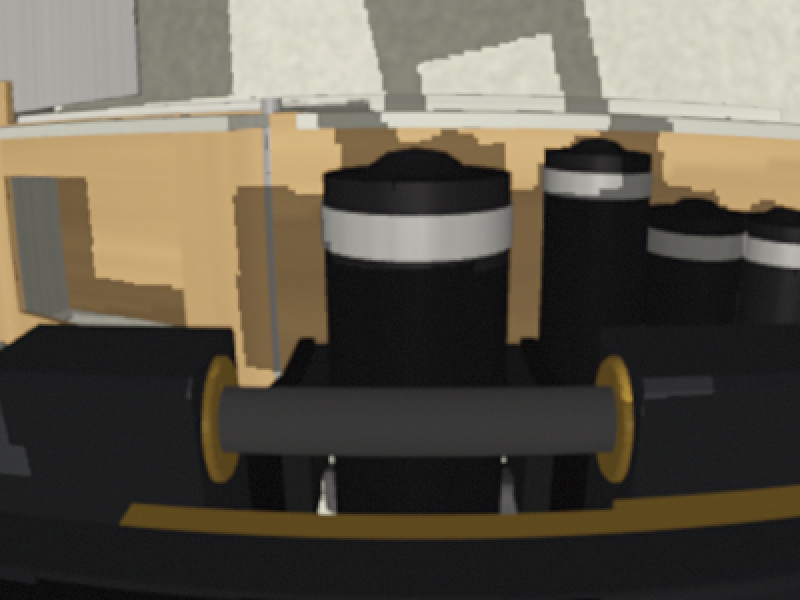

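The end tip is at crop (420,150), about 1 mm further out than last time. I'll shift 2 mm inward and lower it.

Emit:
{"method": "step_arm", "body": {"steps": [[-0.007,0,0.1,0,0,0,1],[-0.007,0,0.2,0,0,0,1],[-0.007,0,0.3,0,0,0,1],[-0.007,0,0.343,0,0,0,1],[-0.007,0,0.343,0,0,0,1],[-0.007,0,0.343,0,0,0,1]]}}

```text
time_s: 35.6
position: [0.616, 0.123, 0.1707]
tcp_rot: [[-0.999, 0.044, -0.008], [0.045, 0.979, -0.197], [-0.001, -0.197, -0.98]]
force: [-0.1, 0.1, -0.5]
opening: 0.429
grasp_force: 30.0
```

Emit:
{"method": "step_arm", "body": {"steps": [[0,0,0,0,0,0,0],[0,0,0,0,0,0,0],[0,0,0,0,0,0,0],[0,0,0,0,0,0,0],[0,0,0,0,0,0,0]]}}

```text
time_s: 36.02
position: [0.6171, 0.1223, 0.1718]
tcp_rot: [[-0.999, 0.045, -0.006], [0.045, 0.979, -0.196], [-0.003, -0.197, -0.98]]
force: [0.3, 0.3, 0.8]
opening: 0.499
grasp_force: 0.4
```

Emit:
{"method": "step_arm", "body": {"steps": [[0,0,-0.41,0,0,0,0],[0,0,-0.41,0,0,0,0],[0,0,-0.41,0,0,0,0],[0,0,-0.41,0,0,0,0],[0,0,-0.41,0,0,0,0]]}}

```text
time_s: 36.43
position: [0.6191, 0.1468, 0.2953]
tcp_rot: [[-0.999, 0.045, -0.0], [0.044, 0.98, -0.196], [-0.009, -0.196, -0.981]]
force: [-0.4, -0.6, -1.0]
opening: 0.499
grasp_force: 0.0
```

Run:
```python
from h import *
p,R=load();p=p+R@[-.0021,0,0];json.dump({'p':p.tolist(),'R':R.tolist()},open('cmd.json','w'))
legs([(tr(-.3,.24),RT(-.2),-1,1),(tr(-.252,.12),RT(-.2),-1,2)])
```

```text
9 x [0.007,0.823,-0.3,0.0,0.0,0.0,-1]
7 x [0.0,-0.16,0.4,0.0,0.0,0.0,-1]
```

Emit:
{"method": "step_arm", "body": {"steps": [[0.007,0.823,-0.3,0,0,0,-1],[0.007,0.823,-0.3,0,0,0,-1],[0.007,0.823,-0.3,0,0,0,-1],[0.007,0.823,-0.3,0,0,0,-1],[0.007,0.823,-0.3,0,0,0,-1],[0.007,0.823,-0.3,0,0,0,-1],[0.007,0.823,-0.3,0,0,0,-1],[0.007,0.823,-0.3,0,0,0,-1]]}}

```text
time_s: 37.1
position: [0.6257, 0.4096, 0.3285]
tcp_rot: [[-0.999, 0.039, -0.009], [0.04, 0.98, -0.197], [0.001, -0.197, -0.98]]
force: [0.4, -0.3, -0.3]
opening: 0.972
grasp_force: 0.0
```

Emit:
{"method": "step_arm", "body": {"steps": [[0,-0.16,0.4,0,0,0,-1],[0,-0.16,0.4,0,0,0,-1],[0,-0.16,0.4,0,0,0,-1],[0,-0.16,0.4,0,0,0,-1],[0,-0.16,0.4,0,0,0,-1],[0,-0.16,0.4,0,0,0,-1]]}}

```text
time_s: 37.6
position: [0.6246, 0.3341, 0.223]
tcp_rot: [[-0.999, 0.046, -0.008], [0.047, 0.979, -0.197], [-0.001, -0.197, -0.98]]
force: [0.5, 0.8, 0.5]
opening: 1.001
grasp_force: 0.0
```

```bash
cat >> h.py <<'E'
def bincheck(c):
    g=c['image'][158:245,392:475].max(2)
    m=(g<150).astype(np.uint8);m[:,:0]=0
    k=max(cv2.findContours(m,0,2)[0],key=cv2.contourArea);r=cv2.minAreaRect(k)
    ref=pickle.load(open('top2.pkl','rb'))['image'][158:245,392:475].astype(int)
    d=(abs(ref-c['image'][158:245,392:475]).max(2)>40).sum()
    y,x=np.where(m);return [np.round(v,1) for v in(r[0],r[1],r[2])],'diffpx',int(d)
E
python3 - <<'E'
from h import *
from rig import *
s=read_state();c=capture('top');w=capture('wrist')
R=s['tcp_rot'];P=tr(-.252,.12)-.006*RT(-.2)[:,2];print('pos err',(R.T@(s['position']-P)*1e3).round(1))
print(bincheck(pickle.load(open('top2.pkl','rb'))),bincheck(c))
cv2.imwrite('pics/j.png',np.hstack([cv2.resize(w['image'],(400,300)),cv2.resize(c['image'][120:345,180:480],(400,300))])[:,:,::-1])
E
```

```text
pos err [-1.1 -0.6  0.6]
([array([23. , 45.5]), array([59., 46.]), np.float64(90.0)], 'diffpx', 0) ([array([23., 46.]), array([60., 46.]), np.float64(90.0)], 'diffpx', 76)
```

View pics/j.png

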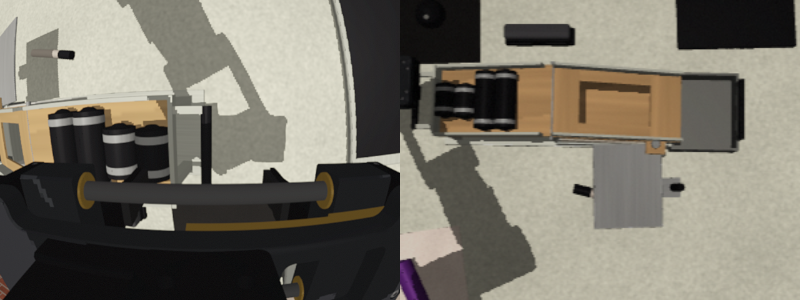

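All four packs lie crosswise in the tray: right-panel (447,98), (463,98), (484,100) and (507,100). The bar is centred between the jaws and the bin looks flush. The fingers need a part-close to fit the 34 mm gap behind the tray.

Run:
```python
from h import *
from rig import *
c=capture('top');a=pickle.load(open('top2.pkl','rb'))
f=lambda k:np.float32(k['image'][160:240,392:472].mean(2))
print('bin shift px',cv2.phaseCorrelate(f(a),f(c)))
q=[(tr(-.252,.02),RT(-.2),.3,1),(tr(-.252,.02),RT(-.2),1,4)]
legs([(tr(-.252,.12),RT(-.2),.3,7)]+q)
print('lift')
for t in np.arange(.05,.83,.05): pass
legs([(tr(-.252,.02,t-.2),RT(t-.2),1,0) for t in np.arange(1,14)*.06])
```

```text
bin shift px ((-0.27153545558379477, 0.19848421896957547), 0.9787853193283081)
9 x [0.0,0.0,0.0,0.0,0.0,0.0,0.3]
5 x [0.0,0.0,0.333,0.0,0.0,0.0,0.3]
6 x [0.0,0.0,0.0,0.0,0.0,0.0,1]
lift
2 x [0.0,-0.007,-0.05,-0.077,0.0,0.0,1]
2 x [0.0,-0.006,-0.05,-0.076,0.0,0.0,1]
2 x [0.0,-0.007,-0.05,-0.076,0.0,0.0,1]
2 x [0.0,-0.007,-0.051,-0.077,0.0,0.0,1]
2 x [0.0,-0.006,-0.05,-0.076,0.0,0.0,1]
2 x [0.0,-0.007,-0.05,-0.077,0.0,0.0,1]
2 x [0.0,-0.007,-0.05,-0.076,0.0,0.0,1]
2 x [0.0,-0.007,-0.05,-0.076,0.0,0.0,1]
2 x [0.0,-0.006,-0.051,-0.077,0.0,0.0,1]
2 x [0.0,-0.007,-0.05,-0.076,0.0,0.0,1]
2 x [0.0,-0.007,-0.05,-0.077,0.0,0.0,1]
2 x [0.0,-0.006,-0.05,-0.076,0.0,0.0,1]
2 x [0.0,-0.007,-0.05,-0.076,0.0,0.0,1]
```

Emit:
{"method": "step_arm", "body": {"steps": [[0,0,0,0,0,0,0.3],[0,0,0,0,0,0,0.3],[0,0,0,0,0,0,0.3],[0,0,0,0,0,0,0.3],[0,0,0,0,0,0,0.3],[0,0,0,0,0,0,0.3],[0,0,0,0,0,0,0.3],[0,0,0,0,0,0,0.3]]}}

```text
time_s: 38.42
position: [0.624, 0.3351, 0.2229]
tcp_rot: [[-0.999, 0.044, -0.008], [0.045, 0.979, -0.197], [-0.001, -0.197, -0.98]]
force: [0.6, -0.2, 0.7]
opening: 0.479
grasp_force: 0.0
```

Emit:
{"method": "step_arm", "body": {"steps": [[0,0,0,0,0,0,0.3],[0,0,0,0,0,0,0.3],[0,0,0.1,0,0,0,0.3],[0,0,0.2,0,0,0,0.3],[0,0,0.3,0,0,0,0.3],[0,0,0.333,0,0,0,0.3],[0,0,0.333,0,0,0,0.3],[0,0,0.333,0,0,0,0.3]]}}

```text
time_s: 39.08
position: [0.6236, 0.3156, 0.1253]
tcp_rot: [[-0.999, 0.045, -0.008], [0.045, 0.979, -0.197], [-0.001, -0.197, -0.98]]
force: [0.9, -0.3, 0.2]
opening: 0.352
grasp_force: 0.0
```

Emit:
{"method": "step_arm", "body": {"steps": [[0,0,0,0,0,0,1],[0,0,0,0,0,0,1],[0,0,0,0,0,0,1],[0,0,0,0,0,0,1],[0,0,0,0,0,0,1],[0,0,0,0,0,0,1],[0,0,0,0,0,0,1]]}}

```text
time_s: 39.67
position: [0.624, 0.3165, 0.1265]
tcp_rot: [[-0.999, 0.045, -0.005], [0.045, 0.98, -0.195], [-0.004, -0.195, -0.981]]
force: [0.4, 2.0, 6.0]
opening: 0.125
grasp_force: 30.0
```

Gripped. Lifting gently along the hinge arc.

Emit:
{"method": "step_arm", "body": {"steps": [[0,-0.003,-0.025,-0.038,0,0,1],[0,-0.007,-0.05,-0.076,0,0,1],[0,-0.011,-0.075,-0.115,0,0,1],[0,-0.016,-0.1,-0.153,0,0,1],[0,-0.022,-0.125,-0.191,0,0,1],[0,-0.029,-0.149,-0.229,0,0,1],[0,-0.036,-0.173,-0.267,0,0,1],[0,-0.044,-0.198,-0.306,0,0,1]]}}

```text
time_s: 40.33
position: [0.6239, 0.3151, 0.1851]
tcp_rot: [[-0.999, 0.045, 0.005], [0.045, 0.998, 0.045], [-0.003, 0.045, -0.999]]
force: [4.1, 3.5, -5.3]
opening: 0.125
grasp_force: 30.0
```

Emit:
{"method": "step_arm", "body": {"steps": [[0,-0.002,-0.012,-0.019,0,0,1],[0,-0.003,-0.025,-0.038,0,0,1],[0,-0.005,-0.038,-0.057,0,0,1],[0,-0.007,-0.05,-0.076,0,0,1],[0,-0.009,-0.062,-0.096,0,0,1],[0,-0.011,-0.075,-0.115,0,0,1],[0,-0.013,-0.088,-0.134,0,0,1],[0,-0.016,-0.1,-0.153,0,0,1]]}}

```text
time_s: 41.0
position: [0.6237, 0.309, 0.2154]
tcp_rot: [[-0.999, 0.044, 0.01], [0.045, 0.985, 0.164], [-0.003, 0.164, -0.986]]
force: [2.8, 3.8, -1.2]
opening: 0.121
grasp_force: 30.0
```

Emit:
{"method": "step_arm", "body": {"steps": [[0,0,-0.006,-0.01,0,0,1],[0,-0.002,-0.012,-0.019,0,0,1],[0,-0.002,-0.018,-0.029,0,0,1],[0,-0.003,-0.025,-0.038,0,0,1],[0,-0.004,-0.031,-0.048,0,0,1],[0,-0.005,-0.038,-0.057,0,0,1],[0,-0.006,-0.044,-0.067,0,0,1],[0,-0.007,-0.05,-0.076,0,0,1]]}}

```text
time_s: 41.67
position: [0.6234, 0.3045, 0.2305]
tcp_rot: [[-0.999, 0.044, 0.013], [0.046, 0.974, 0.222], [-0.003, 0.222, -0.975]]
force: [3.7, 4.5, -1.1]
opening: 0.125
grasp_force: 30.0
```

Emit:
{"method": "step_arm", "body": {"steps": [[0,0,-0.006,-0.01,0,0,1],[0,-0.002,-0.012,-0.019,0,0,1],[0,-0.002,-0.018,-0.029,0,0,1],[0,-0.003,-0.025,-0.038,0,0,1],[0,-0.004,-0.031,-0.048,0,0,1],[0,-0.005,-0.038,-0.057,0,0,1],[0,-0.006,-0.044,-0.067,0,0,1],[0,-0.007,-0.05,-0.076,0,0,1]]}}

```text
time_s: 42.33
position: [0.6232, 0.2992, 0.2448]
tcp_rot: [[-0.999, 0.043, 0.016], [0.046, 0.959, 0.28], [-0.003, 0.28, -0.96]]
force: [2.0, 4.8, -0.3]
opening: 0.127
grasp_force: 30.0
```

Run:
```python
from h import *
from rig import *
s=read_state();R=s['tcp_rot'];print(s['position']-(tr(-.252,.02,.28)-.006*RT(.28)[:,2]),np.degrees(Ro.from_matrix(R.T@RT(.28)).as_rotvec()),s['joint_positions'].round(),s['opening'],s['grasp_force'])
c=capture('top');cv2.imwrite('pics/k.png',c['image'][:,:,::-1])
# darkness counts: board, bin
g=c['image'].max(2);print('dark port',(g[178:220,312:372]<60).sum(),'bin',(g[178:222,408:452]<50).sum(),'tray',(g[175:220,210:290]<60).sum())
r=pickle.load(open('top2.pkl','rb'))['image'].max(2);print('ref',(r[178:220,312:372]<60).sum(),(r[178:222,408:452]<50).sum())
```

```text
[0.00132635 0.00138372 0.00018005] [0.22002858 0.19699117 0.01393239] [ 10.  34.  78.  17.  66. -84.] 0.12737938159468268 29.99878227710724
dark port 233 bin 833 tray 492
ref 0 414
```

Emit:
{"method": "step_arm", "body": {"steps": [[0,-0.002,-0.012,-0.019,0,0,1],[0,-0.003,-0.025,-0.038,0,0,1],[0,-0.005,-0.038,-0.057,0,0,1],[0,-0.007,-0.05,-0.076,0,0,1],[0,-0.009,-0.062,-0.096,0,0,1],[0,-0.011,-0.075,-0.115,0,0,1],[0,-0.013,-0.088,-0.134,0,0,1],[0,-0.016,-0.1,-0.153,0,0,1]]}}

```text
time_s: 43.05
position: [0.6227, 0.2861, 0.2726]
tcp_rot: [[-0.999, 0.041, 0.021], [0.046, 0.919, 0.393], [-0.004, 0.393, -0.919]]
force: [3.1, 4.7, 0.9]
opening: 0.122
grasp_force: 30.0
```

Emit:
{"method": "step_arm", "body": {"steps": [[0,-0.002,-0.012,-0.019,0,0,1],[0,-0.003,-0.025,-0.038,0,0,1],[0,-0.005,-0.038,-0.057,0,0,1],[0,-0.007,-0.05,-0.076,0,0,1],[0,-0.007,-0.05,-0.076,0,0,1],[0,-0.007,-0.05,-0.076,0,0,1],[0,-0.007,-0.05,-0.076,0,0,1],[0,-0.007,-0.05,-0.076,0,0,1]]}}

```text
time_s: 43.72
position: [0.6223, 0.2783, 0.2856]
tcp_rot: [[-0.999, 0.04, 0.024], [0.046, 0.894, 0.446], [-0.004, 0.447, -0.895]]
force: [3.5, 4.5, 0.2]
opening: 0.126
grasp_force: 30.0
```

Run:
```python
from h import *
from rig import *
c=capture('top');s=read_state();R=s['tcp_rot']
print(s['position']-(tr(-.252,.02,.46)-.006*RT(.46)[:,2]),s['opening'],s['grasp_force'])
g=c['image'].max(2)
def boxes(m,x0,y0):
    m=cv2.morphologyEx(m.astype(np.uint8),cv2.MORPH_CLOSE,np.ones((5,5),np.uint8))
    for k in cv2.findContours(m,0,2)[0]:
        if cv2.contourArea(k)>40: x,y,w,h=cv2.boundingRect(k);print('  ',x+x0,y+y0,w,h)
print('tray+board');boxes(g[168:232,205:392]<50,205,168)
print('bin');boxes(g[178:224,400:452]<45,400,178)
cv2.imwrite('pics/l.png',c['image'][:,:,::-1])
```

```text
[0.00139203 0.00122474 0.00039881] 0.12537837846843897 29.998732209205627
tray+board
   352 191 15 24
   205 168 40 64
bin
   400 178 38 46
```

Run:
```python
from h import *
th=.66;p=tr(-.252,.02,th-.2)-.006*RT(th-.2)[:,2];R=RT(th-.2)
for k in range(1,9):
    t=-.03*k+th;d=R.T@(tr(-.252,.02,t-.2)-.006*RT(t-.2)[:,2]-p)/.3
    print((d.round(3)+0).tolist(),round(np.degrees(.03*k)/45,3))
R=RT(-.2);json.dump({'p':(tr(-.252,.02)-.006*R[:,2]).tolist(),'R':R.tolist()},open('cmd.json','w'))
legs([(tr(-.252,.02),R,.3,4),(tr(-.252,.15),R,.3,1),(tr(-.33,.2),RT(0),.3,1)])
```

```text
[0.0, 0.002, 0.025] 0.038
[0.0, 0.004, 0.051] 0.076
[0.0, 0.004, 0.076] 0.115
[0.0, 0.004, 0.101] 0.153
[0.0, 0.004, 0.127] 0.191
[0.0, 0.002, 0.152] 0.229
[0.0, 0.0, 0.177] 0.267
[0.0, -0.003, 0.202] 0.306
5 x [0.0,0.0,0.0,0.0,0.0,0.0,0.3]
6 x [0.0,0.0,-0.433,0.0,0.0,0.0,0.3]
5 x [0.0,0.256,-0.167,-0.255,0.0,0.0,0.3]
```

Emit:
{"method": "step_arm", "body": {"steps": [[0,0.002,0.025,0.038,0,0,1],[0,0.004,0.051,0.076,0,0,1],[0,0.004,0.076,0.115,0,0,1],[0,0.004,0.101,0.153,0,0,1],[0,0.004,0.127,0.191,0,0,1],[0,0.002,0.152,0.229,0,0,1],[0,0,0.177,0.267,0,0,1],[0,-0.003,0.202,0.306,0,0,1]]}}

```text
time_s: 44.43
position: [0.6234, 0.3047, 0.2302]
tcp_rot: [[-0.999, 0.044, 0.013], [0.045, 0.975, 0.219], [-0.004, 0.219, -0.976]]
force: [2.6, 3.6, -0.7]
opening: 0.124
grasp_force: 30.0
```

Emit:
{"method": "step_arm", "body": {"steps": [[0,0.002,0.025,0.038,0,0,1],[0,0.004,0.051,0.076,0,0,1],[0,0.004,0.076,0.115,0,0,1],[0,0.004,0.101,0.153,0,0,1],[0,0.004,0.127,0.191,0,0,1],[0,0.002,0.152,0.229,0,0,1],[0,0,0.177,0.267,0,0,1],[0,-0.003,0.202,0.306,0,0,1]]}}

```text
time_s: 45.1
position: [0.624, 0.3168, 0.1703]
tcp_rot: [[-0.999, 0.045, 0.002], [0.045, 0.999, -0.02], [-0.003, -0.02, -1.0]]
force: [3.1, 2.6, -2.0]
opening: 0.123
grasp_force: 30.0
```

Emit:
{"method": "step_arm", "body": {"steps": [[0,0.002,0.025,0.038,0,0,1],[0,0.004,0.051,0.076,0,0,1],[0,0.004,0.076,0.115,0,0,1],[0,0.004,0.101,0.153,0,0,1],[0,0.004,0.127,0.191,0,0,1],[0,0.002,0.152,0.229,0,0,1],[0,0.002,0.152,0.229,0,0,1]]}}

```text
time_s: 45.68
position: [0.6241, 0.3165, 0.1261]
tcp_rot: [[-0.999, 0.043, -0.005], [0.043, 0.979, -0.2], [-0.004, -0.2, -0.98]]
force: [0.5, 1.4, 4.5]
opening: 0.122
grasp_force: 30.0
```

Emit:
{"method": "step_arm", "body": {"steps": [[0,0,0,0,0,0,0.3],[0,0,0,0,0,0,0.3],[0,0,0,0,0,0,0.3],[0,0,0,0,0,0,0.3],[0,0,0,0,0,0,0.3]]}}

```text
time_s: 46.1
position: [0.6228, 0.3152, 0.1247]
tcp_rot: [[-0.999, 0.045, -0.009], [0.045, 0.979, -0.199], [0.0, -0.199, -0.98]]
force: [0.6, 1.2, -1.0]
opening: 0.339
grasp_force: 0.0
```

Emit:
{"method": "step_arm", "body": {"steps": [[0,0,-0.433,0,0,0,0.3],[0,0,-0.433,0,0,0,0.3],[0,0,-0.433,0,0,0,0.3],[0,0,-0.433,0,0,0,0.3],[0,0,-0.433,0,0,0,0.3],[0,0,-0.433,0,0,0,0.3]]}}

```text
time_s: 46.6
position: [0.6238, 0.3413, 0.2523]
tcp_rot: [[-0.999, 0.044, -0.008], [0.045, 0.979, -0.198], [-0.001, -0.198, -0.98]]
force: [0.2, -0.3, -0.9]
opening: 0.354
grasp_force: 0.0
```

Emit:
{"method": "step_arm", "body": {"steps": [[0,0.256,-0.167,-0.255,0,0,0.3],[0,0.256,-0.167,-0.255,0,0,0.3],[0,0.256,-0.167,-0.255,0,0,0.3],[0,0.256,-0.167,-0.255,0,0,0.3],[0,0.256,-0.167,-0.255,0,0,0.3]]}}

```text
time_s: 47.02
position: [0.627, 0.4256, 0.2835]
tcp_rot: [[-0.999, 0.045, -0.003], [0.045, 0.999, -0.003], [0.003, -0.003, -1.0]]
force: [0.1, 0.6, -0.5]
opening: 0.35
grasp_force: 0.0
```

Run:
```python
from h import *
from rig import *
c=capture('top');d=capture('side')
a=pickle.load(open('top2.pkl','rb'))
print(bincheck(c))
f=lambda k:np.float32(k['image'][160:245,446:475].mean(2));print('bar strip shift',cv2.phaseCorrelate(f(a),f(c)))
A=cv2.resize(c['image'][155:255,180:480],(800,267),interpolation=cv2.INTER_CUBIC)
B=cv2.resize(d['image'][145:335,230:480],(438,333),interpolation=cv2.INTER_CUBIC);B=np.hstack([B,np.zeros((333,362,3),np.uint8)])
cv2.imwrite('pics/m.png',np.vstack([A,B])[:,:,::-1])
```

```text
([array([23.5, 46. ]), array([60., 47.]), np.float64(90.0)], 'diffpx', 861)
bar strip shift ((0.012392257874482837, 0.028941187314352135), 0.9882501550957009)
```

View pics/m.png

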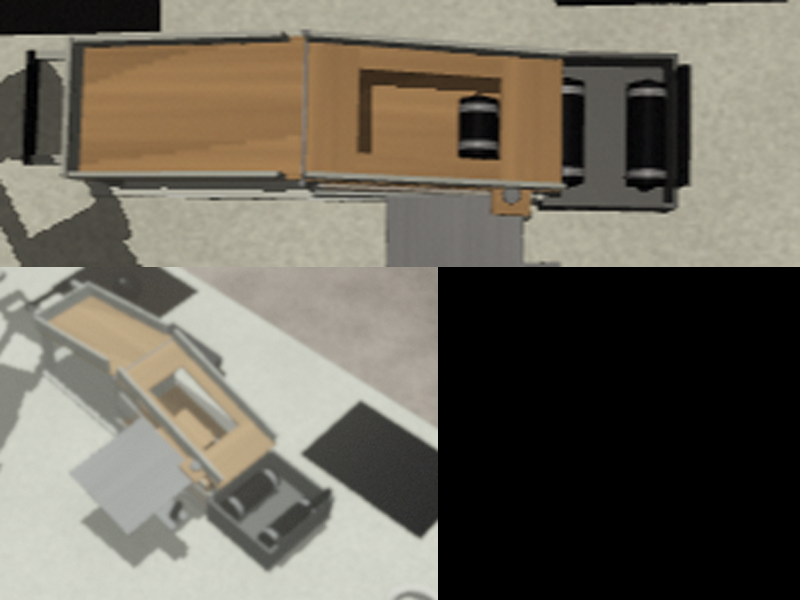

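The picture shows both long packs in the bin, one short in the lane through the port at (478,127) with the other hidden further down by the foot, and the tray down and empty. The bin hasn't moved since I pushed it. I'll nudge its bar gently to confirm it is really flush.

Run:
```python
from h import *
from rig import *
b=np.array([.5985,-.285,.085]);R=RT(0)
legs([(b+[0,0,.17],R,.3,1),(b,R,.3,2)])
print(w2px(capture('top'),s2w([.35,0,.085])),'bar seen ~',(684/2.667+180))
```

```text
7 x [-0.003,-0.791,0.028,0.0,0.0,0.0,0.3]
7 x [-0.003,-0.79,0.028,0.0,0.0,0.0,0.3]
8 x [-0.003,-0.791,0.029,0.0,0.0,0.0,0.3]
8 x [0.0,0.0,0.566,0.0,0.0,0.0,0.3]
[[435.63382293 202.51234935]] bar seen ~ 436.4679415073116
```

Emit:
{"method": "step_arm", "body": {"steps": [[-0.003,-0.791,0.028,0,0,0,0.3],[-0.003,-0.791,0.028,0,0,0,0.3],[-0.003,-0.791,0.028,0,0,0,0.3],[-0.003,-0.791,0.028,0,0,0,0.3],[-0.003,-0.791,0.028,0,0,0,0.3],[-0.003,-0.791,0.028,0,0,0,0.3],[-0.003,-0.791,0.028,0,0,0,0.3]]}}

```text
time_s: 47.75
position: [0.6174, 0.1826, 0.2767]
tcp_rot: [[-0.999, 0.052, -0.002], [0.052, 0.999, -0.003], [0.002, -0.003, -1.0]]
force: [-0.6, -0.7, -0.4]
opening: 0.35
grasp_force: 0.0
```

Emit:
{"method": "step_arm", "body": {"steps": [[-0.003,-0.79,0.028,0,0,0,0.3],[-0.003,-0.79,0.028,0,0,0,0.3],[-0.003,-0.79,0.028,0,0,0,0.3],[-0.003,-0.79,0.028,0,0,0,0.3],[-0.003,-0.79,0.028,0,0,0,0.3],[-0.003,-0.79,0.028,0,0,0,0.3],[-0.003,-0.79,0.028,0,0,0,0.3]]}}

```text
time_s: 48.33
position: [0.608, -0.0532, 0.2683]
tcp_rot: [[-0.999, 0.051, -0.0], [0.051, 0.999, -0.002], [0.0, -0.002, -1.0]]
force: [0.3, 0.3, -0.7]
opening: 0.348
grasp_force: 0.0
```

Emit:
{"method": "step_arm", "body": {"steps": [[-0.003,-0.791,0.029,0,0,0,0.3],[-0.003,-0.791,0.029,0,0,0,0.3],[-0.003,-0.791,0.029,0,0,0,0.3],[-0.003,-0.791,0.029,0,0,0,0.3],[-0.003,-0.791,0.029,0,0,0,0.3],[-0.003,-0.791,0.029,0,0,0,0.3],[-0.003,-0.791,0.029,0,0,0,0.3],[-0.003,-0.791,0.029,0,0,0,0.3]]}}

```text
time_s: 49.0
position: [0.5982, -0.2853, 0.2592]
tcp_rot: [[-0.999, 0.048, -0.0], [0.048, 0.999, 0.002], [0.0, 0.002, -1.0]]
force: [-0.7, 1.6, -0.6]
opening: 0.352
grasp_force: 0.0
```

Run:
```python
from rig import *
s=read_state();print(s['position'],s['opening'])
```

```text
[ 0.59816567 -0.28529667  0.2591501 ] 0.35225165123144236
```

Emit:
{"method": "step_arm", "body": {"steps": [[0,0,0.1,0,0,0,0.3],[0,0,0.2,0,0,0,0.3],[0,0,0.3,0,0,0,0.3],[0,0,0.4,0,0,0,0.3],[0,0,0.5,0,0,0,0.3],[0,0,0.566,0,0,0,0.3],[0,0,0.566,0,0,0,0.3],[0,0,0.566,0,0,0,0.3]]}}

```text
time_s: 49.67
position: [0.5985, -0.2816, 0.0894]
tcp_rot: [[-0.999, 0.043, -0.002], [0.043, 0.999, 0.003], [0.002, 0.003, -1.0]]
force: [0.1, 0.7, 1.4]
opening: 0.355
grasp_force: 0.0
```

Emit:
{"method": "step_arm", "body": {"steps": [[0,0.01,0,0,0,0,0.3],[0,0.02,0,0,0,0,0.3],[0,0.025,0,0,0,0,0.3],[0,0.025,0,0,0,0,0.3]]}}

```text
time_s: 50.0
position: [0.6003, -0.2768, 0.0923]
tcp_rot: [[-0.999, 0.044, 0.004], [0.044, 0.999, -0.001], [-0.004, -0.001, -1.0]]
force: [-0.1, -1.6, 0.1]
opening: 0.354
grasp_force: 0.3
```

Emit:
{"method": "step_arm", "body": {"steps": [[0,0.004,0,0,0,0,0.3],[0,0.008,0,0,0,0,0.3],[0,0.01,0,0,0,0,0.3],[0,0.01,0,0,0,0,0.3]]}}

```text
time_s: 50.33
position: [0.6003, -0.2766, 0.092]
tcp_rot: [[-0.999, 0.045, 0.004], [0.045, 0.999, -0.005], [-0.004, -0.004, -1.0]]
force: [-1.3, -6.2, 4.0]
opening: 0.352
grasp_force: 3.0
```

Emit:
{"method": "step_arm", "body": {"steps": [[0,0.004,0,0,0,0,0.3],[0,0.007,0,0,0,0,0.3],[0,0.007,0,0,0,0,0.3],[0,0.007,0,0,0,0,0.3]]}}

```text
time_s: 50.67
position: [0.6006, -0.2758, 0.092]
tcp_rot: [[-0.999, 0.045, 0.005], [0.045, 0.999, -0.007], [-0.005, -0.006, -1.0]]
force: [-2.0, -8.9, 1.1]
opening: 0.356
grasp_force: 4.4
```

Emit:
{"method": "step_arm", "body": {"steps": [[0,-0.02,0,0,0,0,0.3],[0,-0.036,0,0,0,0,0.3],[0,-0.036,0,0,0,0,0.3],[0,-0.036,0,0,0,0,0.3],[0,-0.036,-0.1,0,0,0,0.3],[0,-0.036,-0.2,0,0,0,0.3],[0,-0.036,-0.3,0,0,0,0.3],[0,-0.036,-0.4,0,0,0,0.3]]}}

```text
time_s: 51.33
position: [0.5985, -0.2813, 0.211]
tcp_rot: [[-0.999, 0.045, -0.0], [0.045, 0.999, 0.003], [0.0, 0.003, -1.0]]
force: [-0.2, 0.2, 0.2]
opening: 0.348
grasp_force: 0.0
```

Emit:
{"method": "step_arm", "body": {"steps": [[0.5,0,-0.2,0,0,0,0.3],[0.5,0,-0.2,0,0,0,0.3],[0.5,0,-0.2,0,0,0,0.3],[0.5,0,-0.2,0,0,0,0.3],[0.5,0,-0.2,0,0,0,0.3],[0.5,0,-0.2,0,0,0,0.3],[0.5,0,-0.2,0,0,0,0.3]]}}

```text
time_s: 51.92
position: [0.4496, -0.2757, 0.2703]
tcp_rot: [[-0.999, 0.045, 0.002], [0.045, 0.999, 0.001], [-0.002, 0.001, -1.0]]
force: [1.7, -0.2, -0.1]
opening: 0.348
grasp_force: 0.0
```

Run:
```python
from h import *
from rig import *
c=capture('top');a=pickle.load(open('top2.pkl','rb'))
f=lambda k:np.float32(k['image'][160:245,446:475].mean(2));print('bar strip',cv2.phaseCorrelate(f(a),f(c)))
g=c['image'].max(2)[170:236,425:446]
k=cv2.findContours((g<35).astype(np.uint8),0,2)[0]
print([cv2.minAreaRect(x) for x in k if cv2.contourArea(x)>30])
d=abs(c['image'].astype(int)-a['image'])[150:260,205:400].max(2)>60;print('changed',d.sum())
print(read_state()['position'])
```

```text
bar strip ((-0.060944234520555085, -0.5413871423414562), 0.23903956607536034)
[((5.999999046325684, 32.999996185302734), (11.999998092651367, 51.99999237060547), 0.0)]
changed 635
[ 0.44992098 -0.27568859  0.26992799]
```

```bash
python3 -c "
from rig import *
print(hand_in())"
```

```text
the job is handed in; nothing more can be done
None
```

The job is handed in: all four packs (two short, two long) were tipped together and the tray is back at rest, with the cover open and the bin pressed flush; both longs are in the bin and one short is visible in the lane, while the other short, no longer on the tray or board, I take to be hidden under the board.

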